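# Clean the clamping jig and run its hand nut on

## Robot

A 7-joint arm with a two-finger parallel gripper is mounted at the origin on a cart in front of the work surface, level with it; the furniture and walls round the work are solid. World frame = base frame: x ahead of the robot, y to its left, z up, the work surface at z = 0. Lengths are in m, angles in degrees, forces in N, time in s.
With the tool pointing down it reaches from about 0.4 to 0.85 m from the base axis. Payload 4.5 kg.
Tool frame: the origin (TCP) lies at the very end of the fingers, on their centre line; the grasp point (between the pads) lies 19 mm behind it (grip_point_offset is the distance from the TCP to the grasp point, in m); z points along the fingers, y is the line along which they close (so a half turn about z gives the same grasp; the last joint's range is limited). The gripper opens to 85 mm and grips with 20 to 120 N. Pads are 22 mm wide; open, the fingers measure 114 mm over their backs; the gripper's body (76 mm by 85 mm) begins 54 mm behind the grasp point. The pads swing forward as they close: fully open they stand 13 mm farther back than shut.
Start: joints at [77.109, 39.483, -11.15, 89.685, 9.013, 51.709, -12.324], TCP at [0.16, -0.604, 0.231] pointing down, gripper open.
Joint ranges: [-172.22, 172.22], [-26.19, 119.32], [-84.43, 86.54], [7.71, 146.69], [-57.33, 237.33], [2.42, 119.75], [-152.13, 152.13]. Speed limits (degrees/s): [147.25, 147.25, 180, 180, 180, 180, 180].

## Interface

Orientations are given as [roll, pitch, yaw] about the fixed x, y, z axes, in that order (R = Rz(yaw) Ry(pitch) Rx(roll)).
In Python, from workcell import get_obs, grab_frame, calibration, finish_job, grip_point_offset gives the robot as it stands.
- The arm moves only by the tool play_rows, never from a script. Its argument "series" is a list of rows, each a list of 7 numbers: the shift along the tool's x, y, z in cm, then the turn, a rotation vector about the tool's x, y, z in degrees, then the opening, from 0 (shut) to 1 (fully open). In form: [[tx, ty, tz, ax, ay, az, claw], ...]. A call has exactly 5 rows; each row shifts and turns the commanded pose from where the row before left it, along the tool's axes as they then stand; what a row does not reach is not made up. A row lasts 1/12 s, in which the tool goes at most 41.7 mm and 7.16 degrees, less where a joint would pass 70% of its speed; a pose out of reach is approached as far as the arm can. A call with a gripper value outside its range is refused whole. The fingers move at their own pace and stop on an object; "grip_force" is the grip in N (left out, the last holds). Time passes only in rows, so rows that do not move let the fingers close, or fill a call up. It gives the time, the measured TCP pose, the force, the opening and the grip force at its end, in the units of the state.
- get_obs(): the state, without advancing time (a new reading comes with each control period).
- grab_frame(name): name is "scene" or "top" or "wrist"; returns (picture, depth): 420x560x3 uint8, red, green, blue; 420x560 float32, m along the optical axis (not along the pixel's ray), 0 where there is no reading.
- calibration(name): a dict with "vfov" (degrees; the focal length in pixels is half the picture's height over the tangent of half this angle, whatever the lens; pixels are square), "cx", "cy" (the principal point, pixels), "rvec" (rotation vector, rad) and "tvec" (3), from world to camera coordinates, as OpenCV has them; the wrist camera has in their place "tool_from_camera" (4x4, takes a point from camera to tool coordinates, whose origin is the TCP and whose axes are the flange's). Camera axes: x right, y down, z forward; pixel columns grow to the right and rows downward; lengths in m; the calibration is good to about 2 mm. A picture is of the moment at which its call begins: read the wrist's pose just before it. calibration takes no time and is no camera call.
- finish_job(): hands the job in; it is judged then, once.
The state is a dict: "time_s": time; "q": joint angles; "qd": joint speeds; "tau": joint torques, N m; "tcp_pos": TCP position; "tcp_rot": TCP orientation; "contact_force": force on the tool from outside, world axes, zero at the start; "wrist_torque": the same for the moment, N m; "gripper_width": opening from 0.0 (shut) to 1.0 (fully open); "grasp_force": force on a finger pad.
Only numpy, scipy, OpenCV 4.12 (cv2) and the standard library are available. Lean on these libraries where they do the work, as an engineer would, in place of code of your own. Each camera call takes 0.05 s, during which the arm holds its last target. There are 200 camera calls.

## Task

Get the clamping jig ready: hold the cork sanding block, wipe the three brass offcuts off the jig's steel plate with it into the tray along the front edge, and set the block back down flat on the bench. Then take the hand nut off its slanted peg, set it on the jig's stud, turn it backward (anticlockwise from above) until it drops into the thread start, run it forward (clockwise) until it is fully home on its seat, and let go. Leave the tin, tape measure, wax block and felt disc where they are.

Things in the scene. Friction and masses are not known exactly. Their poses are not given: they have to be found in the camera images.
- jig: fixed jig: steel plate on a wooden base, 110 (x) by 210 (y) mm, flat top 30 mm above the bench; origin on the bench (plate spans x -55..55, y -100..110 mm), z up. Along its front (-x) edge an open tray, x -132..-55, y -31..121 mm: floor 3 mm high, walls 20 mm high, lower than the plate. Place and yaw vary; front towards the robot
- wipe_area (a point): middle of the part of the plate where the offcuts lie, on the plate's top, at x 0, y +55 mm of the jig; axes as the jig's. Offcuts lie within 33 mm of it in x and 35 mm in y
- stud_seat (a point): centre of the nut's seat, on the stud's vertical axis: a 58 mm wide collar, top 4 mm above the plate, at x 0, y -55 mm of the jig, 34 mm above the bench; axes as the jig's. Nut's origin above it: 15 to 21 mm on top of the threads (20 to 24 on a thread's very edge or on the stops, where it may tip if let go), 11 to 13 after the drop, 0 when fully home, 120 to 165 degrees forward from the drop
- stud_tip (a point): tip of the stud, 37 mm above the seat: 22 mm core, coned tip, three right-hand threads 120 degrees apart, 34 mm outside, lead 33 mm a turn (clockwise from above runs the nut down), starting 25 mm above the seat; where they start round the axis varies and is not told. A stop (4 mm wide, 9 high) on each thread, 77 degrees past its start, blocks a nut that sits on top from turning forward
- nut: dark steel hand nut, 160 g (varies): a cup 47 mm outside diameter, 47 mm high, open below (bore 37 mm, 42 mm deep; three 5 mm pins 6 mm above the rim stand inward to 26 mm diameter), with a straight grip bar across its closed top. Origin at the centre of the open rim, z along its axis towards the bar. It starts over the slanted peg of the nut holder
- nut_bar (a point): the nut's grip bar, on the nut's axis 63 mm above its rim: bar 14 mm thick (nut's x), 42 mm long (nut's y), 47 to 75 mm above the rim; axes as the nut's. Set on the stud's threads, the nut turned backward (up to 105 degrees) rises up to 6 mm, then drops 8 mm (or drops in at once if it chances to stand right; off the top of a stop it first slips 8 mm), and stops block further turning back
- nut_holder: wooden holder left or right of the jig, with a 22 mm peg, 30 mm long, that leans 30 degrees from vertical towards its own -x, which points more or less to the robot's left; its slanted face carries the nut's rim, centre 52 mm above the origin (on the bench); a 34 mm rest at the low side stops it tipping. The nut comes off along the peg (its own z), 32 mm; the bar is level, along the holder's y
- wiper: cork sanding block, 49 (x) by 80 (y) by 26 mm high, 90 g, lying flat on the bench to the left or right of the jig; origin at the centre of its underside, z up
- offcut_a: brass offcut, 18 x 13 x 8 mm, 15 g, on the plate; origin at the centre of its underside
- offcut_b: round brass offcut, 17 mm across, 8 mm high, 15 g, on the plate; origin at the centre of its underside
- offcut_c: L-shaped brass offcut, 20 x 15 x 8 mm, 15 g, on the plate; origin at about the centre of its underside
- tin: bystander: tin, 110 mm across, 117 mm high, behind the jig; origin at the centre of its underside
- tape: bystander: tape measure, 32 x 70 x 57 mm high, behind the jig to the right; origin at the centre of its underside. (A fixed eyelet press, 340 mm high, stands at the right end of the bench, 0.4 to 0.55 m to the right of the jig)
- wax: bystander: block of wax on a black pad, 44 x 52 x 28 mm high, at the front left of the jig; origin at the centre of its underside
- felt_disc: bystander: flat round felt disc, 62 mm across, 15 mm high, at the front right of the jig; origin at the centre of its underside
There are look-alikes about, which are no part of the job. Several things look just like the wiper: the one meant starts farthest to the robot's right.

How it is judged:
By the outcome, as a careful person would: the job done as asked, in the order asked, and still so for the second after the job is handed in, with the robot touching nothing.
It also fails if it takes over 72 s, if anything falls off the work surface, if the arm or the gripper's body presses on something with over 40 N, if the wrist force passes 120 N, or if a joint passes its speed limit or range.

## Working session

There is one attempt and no reset: what is moved stays moved. The work goes in short steps, Python scripts to look and compute and a tool call to move; the robot and the scene stay as the last step left them, time stands still between calls to the robot, and variables do not carry over. Pictures are saved under pics/ and viewed, at most 10 in all, crops included, and the job is handed in when it is done.

Besides the shell and the picture viewer there is one more tool, called after "Emit:" as a command line: name --pt "numbers of a row" for each row, then --argument value for the rest. play_rows: Moves the arm, as the interface text tells. Its arguments: {"type":"object","properties":{"series":{"type":"array","items":{"type":"array","items":{"type":"number"}}},"grip_force":{"type":"number"}},"required":["series"]}

```bash
mkdir -p pics; cat > h.py <<'E'
import numpy as np, cv2, json
from scipy.spatial.transform import Rotation as R
from workcell import *
def cam(name,tag):
    s=get_obs(); im,d=grab_frame(name); c=calibration(name)
    np.savez(f'pics/{tag}.npz',im=im,d=d,p=s['tcp_pos'],r=s['tcp_rot'])
    cv2.imwrite(f'pics/{tag}.png',im[:,:,::-1]); return im,d
def cloud(name,tag):
    z=np.load(f'pics/{tag}.npz'); d=z['d']; c=calibration(name)
    f=210/np.tan(np.radians(c['vfov'])/2)
    v,u=np.mgrid[0:420,0:560]
    P=np.stack([(u-c['cx'])/f*d,(v-c['cy'])/f*d,d],-1)
    if name=='wrist':
        T=np.array(c['tool_from_camera']); P=P@T[:3,:3].T+T[:3,3]
        Rt=R.from_euler('xyz',z['r'],degrees=True).as_matrix(); P=P@Rt.T+z['p']
    else:
        Rm=cv2.Rodrigues(np.array(c['rvec'],float))[0]; P=(P-np.array(c['tvec']).ravel())@Rm
    P[d==0]=np.nan; return P,z['im']
E
python3 - <<'E'
from h import *
print(get_obs(), grip_point_offset if not callable(grip_point_offset) else grip_point_offset())
for n in('top','scene'):
    print(n,calibration(n)); cam(n,n+'0'); P,_=cloud(n,n+'0'); print(np.nanmedian(P[...,2]))
a=np.load('pics/top0.npz')['im'];b=np.load('pics/scene0.npz')['im']
E
```

```text
{'time_s': 0.0, 'q': array([ 77.10748805,  39.53476667, -11.14471818,  89.7465587 ,
         9.01265349,  51.71002682, -12.3234843 ]), 'qd': array([-0.0558471 , -0.05209639, -0.04819768,  0.03661846, -0.00764862,
       -0.01001029,  0.10256162]), 'tau': array([-2.24691910e-03, -5.39603627e+01, -1.26639482e+00, -1.58544552e+01,
        9.33336880e-03,  9.46710905e-03,  4.02811975e-05]), 'tcp_pos': array([ 0.15973679, -0.60354849,  0.23045892]), 'tcp_rot': array([-1.79890852e+02,  8.03940344e-03,  1.48349253e+01]), 'contact_force': array([-0.18591833,  0.24012388,  0.63150815]), 'wrist_torque': array([-0.00876756, -0.01500231,  0.01305544]), 'grasp_force': 0.0, 'gripper_width': 0.9989733127378653} 0.0187
top {'vfov': 45.967598026685394, 'cx': 282.4567563587763, 'cy': 205.46063234825274, 'rvec': array([ 2.21300737, -2.15817565,  0.13104943]), 'tvec': array([0.02770797, 0.54073743, 1.35683306])}
-0.002250038561935884
scene {'vfov': 48.51771638706348, 'cx': 282.7842184790201, 'cy': 214.76014426441782, 'rvec': array([ 0.68610952, -2.47552925,  1.33859173]), 'tvec': array([0.47465914, 0.18391167, 1.07054661])}
0.004762820346579436
```

View pics/top0.png

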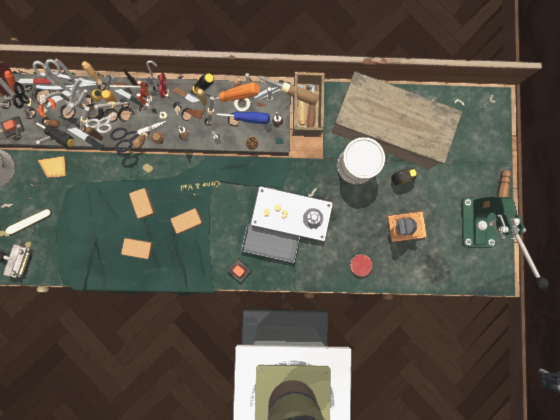

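View pics/scene0.png

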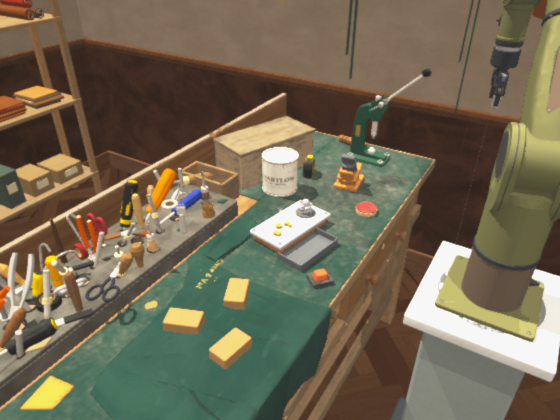

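Top view: three cork blocks at (141,203), (186,221) and (137,249). The one at (186,221) is farthest to the robot's right (right in the picture). The jig is at (290,215) with offcuts at (266..284,212) and its stud at (314,216), the nut on its holder at (407,226), wax at (239,270), and felt at (361,266).

```bash
cat > m.py <<'E'
from h import *
P,im=cloud('top','top0')
hsv=cv2.cvtColor(im,cv2.COLOR_RGB2HSV)
def rect(mask,box,name):
    u0,v0,u1,v1=box; m=np.zeros(mask.shape,bool); m[v0:v1,u0:u1]=mask[v0:v1,u0:u1]
    p=P[m]; r=cv2.minAreaRect((p[:,:2]*1000).astype(np.float32))
    print(name,m.sum(),'mean',p.mean(0).round(4),'z',np.percentile(p[:,2],[5,50,95]).round(4),'rect',[np.round(x,1) for x in r])
Z=P[...,2]
for n,b in dict(b1=(120,180,160,223),b2=(166,203,208,237),b3=(117,234,158,265)).items(): rect((Z>.017)&(Z<.034),b,n)
rect((Z>.02)&(Z<.033),(235,175,345,250),'plate')
rect((Z>.034)&(Z<.045)&(hsv[...,1]>90),(255,200,292,222),'offcuts')
rect((Z>.055)&(Z<.09),(300,200,332,232),'stud')
rect((Z>.03)&(Z<.2),(385,205,430,245),'holder')
rect((Z>.1)&(Z<.2),(385,205,430,245),'nut top')
rect((Z>.012)&(Z<.05),(225,258,252,285),'wax'); rect((Z>.008)&(Z<.03),(347,253,375,280),'felt')
rect((Z>.09)&(Z<.15),(335,135,388,188),'tin')
rect((Z>.03)&(Z<.08),(388,165,420,190),'tape')
a=cv2.resize(im[190:250,165:345],None,fx=4.4,fy=4.4,interpolation=3)
b=cv2.resize(im[195:255,380:435],None,fx=5.5,fy=5.5,interpolation=3)
s=np.load('pics/scene0.npz')['im']
c=cv2.resize(s[145:235,240:380],None,fx=3.2,fy=3.2,interpolation=3)
out=np.zeros((600,800,3),np.uint8); out[:a.shape[0],:a.shape[1]]=a[:,:800]; out[270:270+b.shape[0],:b.shape[1]]=b; 
h=min(c.shape[0],330);out[270:270+h,310:310+c.shape[1]]=c[:h]
cv2.imwrite('pics/crop0.png',out[:,:,::-1])
E
python3 m.py
```

```text
b1 475 mean [0.5362 0.4328 0.026 ] z [0.0206 0.026  0.0311] rect [array([536.6, 433.8]), array([77. , 48.1]), np.float64(20.2)]
b2 476 mean [0.49  0.308 0.026] z [0.0207 0.026  0.0305] rect [array([489.9, 315.1]), array([52. , 90.3]), np.float64(24.6)]
b3 480 mean [0.4111 0.4393 0.0261] z [0.0209 0.0262 0.0307] rect [array([408.6, 428.1]), array([102. ,  53.8]), np.float64(75.0)]
plate 2269 mean [0.5183 0.0203 0.0291] z [0.0247 0.0294 0.0326] rect [array([512.1,   9.6]), array([185.9, 314.7]), np.float64(9.8)]
offcuts 45 mean [0.5222 0.0571 0.039 ] z [0.0356 0.0392 0.0429] rect [array([524.4,  59.9]), array([58.8, 31.2]), np.float64(84.3)]
stud 88 mean [ 0.5058 -0.0427  0.0649] z [0.0562 0.0648 0.0744] rect [array([506.2, -43.2]), array([30.2, 30.4]), np.float64(2.1)]
holder 611 mean [ 0.4883 -0.2938  0.0785] z [0.0413 0.0706 0.1178] rect [array([ 489.2, -297.4]), array([61.6, 77.6]), np.float64(9.2)]
nut top 157 mean [ 0.4861 -0.2781  0.111 ] z [0.1005 0.1129 0.1201] rect [array([ 486.8, -283.3]), array([41.2, 42.8]), np.float64(8.2)]
wax 177 mean [0.3578 0.1586 0.0208] z [0.0125 0.0211 0.0306] rect [array([356.6, 159.3]), array([50.4, 42.9]), np.float64(51.6)]
felt 384 mean [ 0.3798 -0.182   0.0155] z [0.0109 0.0153 0.0206] rect [array([ 379.8, -182.5]), array([59.9, 60.1]), np.float64(70.5)]
tin 1496 mean [ 0.6677 -0.1707  0.1136] z [0.1069 0.1135 0.1241] rect [array([ 670. , -169.7]), array([109.9, 122.6]), np.float64(82.6)]
tape 252 mean [ 0.6297 -0.2946  0.0504] z [0.0359 0.0525 0.0582] rect [array([ 631.2, -297.4]), array([31.6, 59.2]), np.float64(18.6)]
```

View pics/crop0.png

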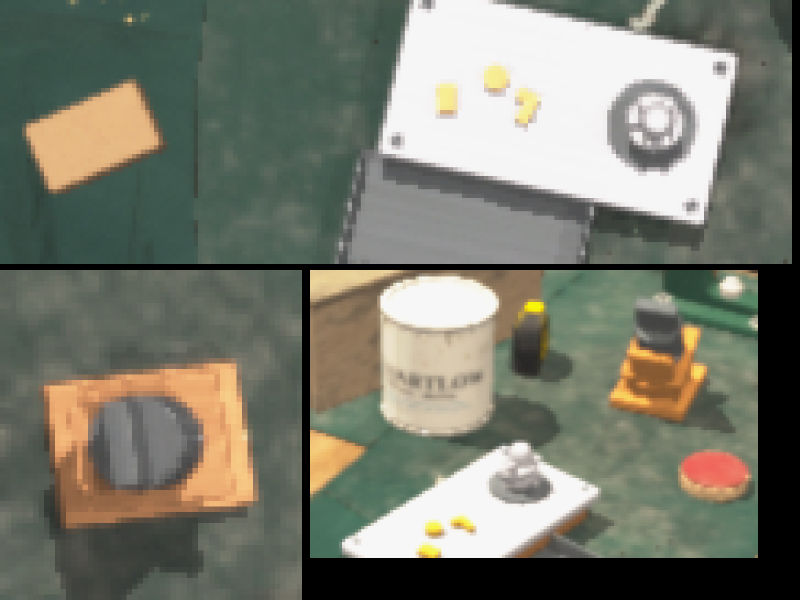

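The crop confirms the rightmost cork block, at (186,221), world about (0.49, 0.31). The offcuts lie on the left part of the plate and the nut leans left on its holder, with its bar running roughly along world x.

```bash
python3 - <<'E'
from h import *
P,im=cloud('top','top0'); Z=P[...,2]
hsv=cv2.cvtColor(im,cv2.COLOR_RGB2HSV)
def fit(m,box,name):
    k=np.zeros(m.shape,np.uint8); u0,v0,u1,v1=box; k[v0:v1,u0:u1]=m[v0:v1,u0:u1]
    n,l,s,c=cv2.connectedComponentsWithStats(k); i=1+np.argmax(s[1:,4]); k=(l==i)
    p=P[k]; r=cv2.minAreaRect((p[:,:2]*1000).astype(np.float32)); print(name,k.sum(),p.mean(0).round(4),[np.round(x,1) for x in r])
fit((hsv[...,2]>190)&(hsv[...,1]<40),(245,180,340,245),'plate')
fit((hsv[...,0]<25)&(hsv[...,1]>70)&(hsv[...,2]>120),(166,203,208,237),'block')
k=(hsv[...,0]>15)&(hsv[...,0]<35)&(hsv[...,1]>80); k[:205]=0;k[222:]=0;k[:,:255]=0;k[:,292:]=0
n,l,s,c=cv2.connectedComponentsWithStats(k.astype(np.uint8))
for i in range(1,n):
    if s[i,4]>5: print('off',c[i],s[i,4],P[l==i].mean(0).round(4))
m=np.zeros(Z.shape,bool); m[170:300,455:555]=(Z>.1)[170:300,455:555]
p=P[m]; 
for z0 in np.arange(.1,.6,.08):
    q=p[(p[:,2]>z0)&(p[:,2]<z0+.08)]
    if len(q): print('press z',z0.round(2),len(q),q[:,:2].min(0).round(3),q[:,:2].max(0).round(3))
print(calibration('wrist'))
E
```

```text
plate 2481 [nan nan nan] [array([522. ,  14.9]), array([208. , 111.7]), np.float64(78.4)]
block 464 [nan nan nan] [array([492.8, 309.4]), array([48.9, 76.6]), np.float64(24.3)]
off [277.18181818 207.27272727] 22 [0.5332 0.0561 0.0385]
off [266.30434783 212.2173913 ] 23 [0.5188 0.0857 0.0373]
off [284.35 213.8 ] 20 [0.5157 0.0358 0.0373]
press z 0.1 344 [ 0.481 -0.537] [ 0.57  -0.493]
press z 0.18 751 [ 0.424 -0.545] [ 0.559 -0.481]
press z 0.26 279 [ 0.344 -0.529] [ 0.431 -0.504]
press z 0.34 2 [ 0.355 -0.514] [ 0.36  -0.511]
{'vfov': 58.07216224602375, 'cx': 281.4231392219294, 'cy': 210.70806724408325, 'tool_from_camera': array([[ 5.47907897e-04, -9.52784958e-01, -3.03645391e-01,
         7.71262147e-02],
       [ 9.99999677e-01,  7.00837165e-04, -3.94668891e-04,
         2.28770991e-04],
       [ 5.88840558e-04, -3.03645077e-01,  9.52785034e-01,
        -1.42266273e-01],
       [ 0.00000000e+00,  0.00000000e+00,  0.00000000e+00,
         1.00000000e+00]])}
```

```bash
cat > plan.py <<'E'
from h import *
def plan(tgts,claw,start=None):
    """tgts: list of (pos, rotation(3x3 or yaw for tool-down), n rows or None, claw)"""
    s=get_obs(); p=np.array(s['tcp_pos']); r=R.from_euler('xyz',s['tcp_rot'],degrees=True)
    if start is not None: p,r=np.array(start[0],float),start[1]
    rows=[]
    for t in tgts:
        pos=np.array(t[0],float); rt=R.from_euler('xyz',[180,0,t[1]],degrees=True) if np.isscalar(t[1]) else t[1]
        n=t[2] if len(t)>2 else None
        da=np.degrees((r.inv()*rt).magnitude()); dd=np.linalg.norm(pos-p)
        need=max(1,int(np.ceil(max(dd/.040,da/7.0)))); n=max(n or 0,need)
        for i in range(n,0,-1):
            rv=np.degrees((r.inv()*rt).as_rotvec())/i; tv=r.inv().apply((pos-p)/i)*100
            row=[*(np.round(tv,2)+0.0),*(np.round(rv,1)+0.0)]
            p=p+r.apply(np.array(row[:3])/100); r=r*R.from_rotvec(row[3:],degrees=True)
            rows.append([float(x) for x in row]+[claw])
    while len(rows)%5: rows.append([0]*6+[claw])
    for i in range(0,len(rows),5): print(json.dumps(rows[i:i+5]).replace('-0.0,','0,').replace('.0,',','))
    return p,r
def st():
    s=get_obs(); print('t %.2f'%s['time_s'],'p',np.round(s['tcp_pos'],4),'r',np.round(s['tcp_rot'],2),'F',np.round(s['contact_force'],1),'T',np.round(s['wrist_torque'],2),'w %.3f'%s['gripper_width'],'gf %.0f'%s['grasp_force'],'q',np.round(s['q'],0))
E
python3 - <<'E'
from plan import *
plan([((.20,-.42,.25),35),((.40,-.25,.25),65),((.50,.0,.25),78.4)],1)
E
```

```text
[[1.72, -3.34, -0.38, 0, 0, -4, 1], [1.95, -3.22, -0.38, 0, 0, -4, 1], [2.17, -3.07, -0.39, 0, 0, -4.1, 1], [2.38, -2.91, -0.38, 0, 0, -4, 1], [2.57, -2.74, -0.39, -0.1, 0, -4.1, 1]]
[[3.73, -0.35, 0, 0, 0, -4.3, 1], [3.75, -0.07, 0, 0, 0, -4.3, 1], [3.74, 0.21, 0, 0, 0, -4.3, 1], [3.72, 0.5, 0, 0, 0, -4.3, 1], [3.67, 0.77, 0, 0, 0, -4.3, 1]]
[[3.6, 1.05, 0.01, 0, 0, -4.2, 1], [3.52, 1.3, 0, 0, 0, -4.3, 1], [3.84, -0.21, 0, 0, 0, -1.9, 1], [3.85, -0.08, 0, 0, 0, -1.9, 1], [3.85, 0.04, 0, 0, 0, -1.9, 1]]
[[3.84, 0.17, 0, 0, 0, -1.9, 1], [3.83, 0.3, 0, 0, 0, -1.9, 1], [3.82, 0.42, 0.01, 0, 0, -1.9, 1], [3.81, 0.55, 0, 0, 0, -2, 1], [0, 0, 0, 0, 0, 0, 1]]
```

Emit:
play_rows --pt "1.7 -3.3 -0.4 0 0 -4 1" --pt "1.9 -3.2 -0.4 0 0 -4 1" --pt "2.2 -3.1 -0.4 0 0 -4 1" --pt "2.4 -2.9 -0.4 0 0 -4 1" --pt "2.6 -2.7 -0.4 0 0 -4 1"

```text
time_s: 0.52
tcp_pos: [0.2006, -0.4191, 0.2512]
tcp_rot: [-180.0, -0.0, 35.0]
contact_force: [0.9, 0.7, -0.1]
gripper_width: 0.998
grasp_force: 0.0
```

Emit:
play_rows --pt "3.7 -0.3 0 0 0 -4.3 1" --pt "3.7 -0.1 0 0 0 -4.3 1" --pt "3.7 0.2 0 0 0 -4.3 1" --pt "3.7 0.5 0 0 0 -4.3 1" --pt "3.7 0.8 0 0 0 -4.3 1"

```text
time_s: 0.93
tcp_pos: [0.344, -0.2999, 0.2513]
tcp_rot: [-180.0, 0.0, 56.5]
contact_force: [0.3, -0.6, -1.1]
gripper_width: 0.999
grasp_force: 0.0
```

Emit:
play_rows --pt "3.6 1.0 0 0 0 -4.3 1" --pt "3.5 1.3 0 0 0 -4.3 1" --pt "3.8 -0.2 0 0 0 -1.9 1" --pt "3.8 -0.1 0 0 0 -1.9 1" --pt "3.8 0 0 0 0 -1.9 1"

```text
time_s: 1.35
tcp_pos: [0.4426, -0.145, 0.251]
tcp_rot: [-180.0, -0.0, 70.7]
contact_force: [1.2, 0.0, 0.4]
gripper_width: 0.997
grasp_force: 0.0
```

Emit:
play_rows --pt "3.8 0.2 0 0 0 -1.9 1" --pt "3.8 0.3 0 0 0 -1.9 1" --pt "3.8 0.4 0 0 0 -1.9 1" --pt "3.8 0.5 0 0 0 -2 1" --pt "0 0 0 0 0 0 1"

```text
time_s: 1.77
tcp_pos: [0.5017, 0.0051, 0.252]
tcp_rot: [179.8, -0.5, 79.1]
contact_force: [0.2, 1.0, 0.5]
gripper_width: 0.997
grasp_force: 0.0
```

```bash
python3 - <<'E'
from plan import *
st(); im,d=cam('wrist','w1'); P,_=cloud('wrist','w1'); st()
E
```

```text
t 1.77 p [0.5017 0.0051 0.252 ] r [179.82  -0.47  79.1 ] F [0.2 1.  0.5] T [ 0.02 -0.02  0.01] w 0.997 gf 0 q [ 13.  30. -29. 109.  20.  45. -37.]
t 1.82 p [5.001e-01 5.000e-04 2.514e-01] r [179.94  -0.21  78.82] F [-0.6 -0.2  0.2] T [-0.04 -0.    0.04] w 0.999 gf 0 q [ 13.  30. -29. 109.  20.  45. -37.]
```

View pics/w1.png

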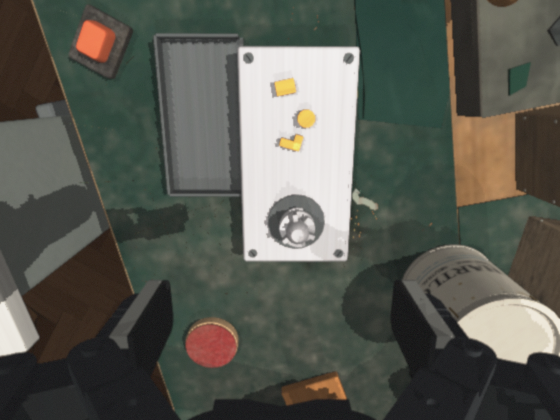

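Wrist view: plate corners at (239,48), (359,46), (348,262), (244,261); offcuts at (285,87), (306,119) and (291,143); seat collar centre about (295,221), stud tip about (301,229).

```bash
cat >> h.py <<'E'
def ray(tag,u,v,z):
    "wrist pixel -> world point at height z"
    a=np.load(f'pics/{tag}.npz'); c=calibration('wrist'); f=210/np.tan(np.radians(c['vfov'])/2)
    T=np.array(c['tool_from_camera']); Rt=R.from_euler('xyz',a['r'],degrees=True).as_matrix()
    o=Rt@T[:3,3]+a['p']; d=Rt@T[:3,:3]@np.array([(u-c['cx'])/f,(v-c['cy'])/f,1]); return o+d*(z-o[2])/d[2]
E
python3 - <<'E'
from plan import *
cam('wrist','w2')
im=np.load('pics/w2.npz')['im']
g=cv2.cvtColor(im,cv2.COLOR_RGB2HSV); m=((g[...,2]>150)&(g[...,1]<50)).astype(np.uint8); m[300:]=0; m[:,:225]=0; m[:,370:]=0
n,l,s,c=cv2.connectedComponentsWithStats(m); i=1+np.argmax(s[1:,4]); cn=cv2.findContours((l==i).astype(np.uint8),0,2)[0][0][:,0]
w=np.array([ray('w2',u,v,.030)[:2]*1000 for u,v in cn]); r=cv2.minAreaRect(w.astype(np.float32)); print('plate',r)
st()
y=np.radians(-11.6)
k=((g[...,0]>15)&(g[...,0]<35)&(g[...,1]>120)).astype(np.uint8); k[180:]=0;k[:,:245]=0;k[:,355:]=0
n,l,s,c=cv2.connectedComponentsWithStats(k)
for i in range(1,n):
    if s[i,4]>20: print('off',c[i],s[i],ray('w2',*c[i],.036).round(4))
big=cv2.resize(im[180:270,235:360],None,fx=5,fy=5,interpolation=3); cv2.imwrite('pics/stud.png',big[:,:,::-1])
P,_=cloud('wrist','w2'); q=P[190:262,255:340].reshape(-1,3); q=q[q[:,2]>.062]; print('tip',q.mean(0),len(q),q[:,2].max())
E
```

```text
plate ((518.9817504882812, 14.59808349609375), (207.6143341064453, 108.49848175048828), 78.90812683105469)
t 1.87 p [ 0.4989 -0.003   0.251 ] r [-1.7997e+02 -3.0000e-02  7.8560e+01] F [-0.6 -0.5 -0.4] T [-0.02  0.04 -0.05] w 1.000 gf 0 q [ 13.  30. -29. 109.  20.  45. -37.]
off [285.51685393  79.84644195] [276  72  20  17 267] [0.5203 0.0852 0.036 ]
off [306.83057851 111.44214876] [299 103  17  18 242] [0.5342 0.0545 0.036 ]
off [292.62780269 136.2690583 ] [281 128  23  16 223] [0.5173 0.035  0.036 ]
tip [ 0.5074661  -0.04285473  0.06768631] 416 0.07204404372232526
```

View pics/stud.png

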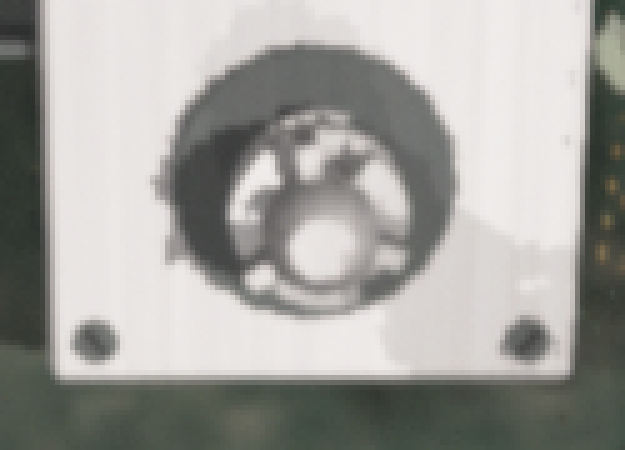

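Seat and tip agree: stud axis ≈ (0.5075, -0.0435), jig yaw ≈ -11.1°. Next I go above the rightmost cork block.

```bash
python3 - <<'E'
from plan import *
print(ray('w2',299.4,229.6,.071),ray('w2',235+314/5,180+180/5,.034))
plan([((.49,.29,.19),114.3)],1)
E
```

```text
[ 0.50761494 -0.04455171  0.071     ] [ 0.50787754 -0.04377077  0.034     ]
[[3.57, -0.84, 0.77, 0, 0, -4.5, 1], [3.62, -0.55, 0.76, 0, 0, -4.5, 1], [3.65, -0.27, 0.77, 0, 0, -4.5, 1], [3.66, 0.02, 0.76, 0, 0, -4.4, 1], [3.65, 0.3, 0.77, 0, 0, -4.5, 1]]
[[3.62, 0.59, 0.76, 0, 0, -4.4, 1], [3.56, 0.86, 0.77, 0, 0, -4.5, 1], [3.48, 1.14, 0.76, 0, 0, -4.4, 1], [0, 0, 0, 0, 0, 0, 1], [0, 0, 0, 0, 0, 0, 1]]
```

Emit:
play_rows --pt "3.6 -0.8 0.8 0 0 -4.5 1" --pt "3.6 -0.5 0.8 0 0 -4.5 1" --pt "3.6 -0.3 0.8 0 0 -4.5 1" --pt "3.6 0 0.8 0 0 -4.5 1" --pt "3.6 0.3 0.8 0 0 -4.5 1"

```text
time_s: 2.28
tcp_pos: [0.4942, 0.1754, 0.2106]
tcp_rot: [-179.9, 0.1, 100.8]
contact_force: [1.2, 0.8, -0.4]
gripper_width: 1.001
grasp_force: 0.0
```

Emit:
play_rows --pt "3.6 0.6 0.7 0 0 -4.5 1" --pt "3.6 0.9 0.7 0 0 -4.5 1" --pt "3.6 1.1 0.7 0 0 -4.3 1" --pt "0 0 0 0 0 0 1" --pt "0 0 0 0 0 0 1"

```text
time_s: 2.7
tcp_pos: [0.4901, 0.2883, 0.1895]
tcp_rot: [-179.9, -0.0, 114.2]
contact_force: [-1.3, -1.6, 0.2]
gripper_width: 0.999
grasp_force: 0.0
```

```bash
python3 - <<'E'
from plan import *
cam('wrist','w3x'); st(); cam('wrist','w3'); st()
P,im=cloud('wrist','w3'); g=cv2.cvtColor(im,cv2.COLOR_RGB2HSV)
m=((g[...,0]<28)&(g[...,1]>60)&(g[...,2]>110)).astype(np.uint8)
n,l,s,c=cv2.connectedComponentsWithStats(m)
for i in range(1,n):
    if s[i,4]>1500:
        cn=cv2.findContours((l==i).astype(np.uint8),0,2)[0][0][:,0]
        w=np.array([ray('w3',u,v,.026)[:2]*1000 for u,v in cn]); print(s[i],c[i],cv2.minAreaRect(w.astype(np.float32)),np.nanmedian(P[l==i],0).round(4))
plan([((.492,.308,.06),114.3),((.492,.308,.010),114.3)],1)
E
```

```text
t 2.75 p [0.4909 0.2859 0.1896] r [-1.7989e+02  1.1000e-01  1.1405e+02] F [ 0.8 -1.  -0.6] T [-0.07 -0.07  0.02] w 1.000 gf 0 q [-15.  41. -34. 101.  30.  47. -40.]
t 2.80 p [0.4914 0.2848 0.1897] r [-1.7990e+02  1.5000e-01  1.1394e+02] F [-0.  -0.3  0.5] T [ 0.04 -0.03  0.03] w 1.000 gf 0 q [-15.  41. -33. 101.  30.  47. -40.]
[ 361    0  115   74 7460] [417.2349866  36.7961126] ((534.8903198242188, 430.7513732910156), (79.85594177246094, 47.642066955566406), 21.61186981201172) [0.5351 0.4318 0.0258]
[ 264  116   59   94 5266] [293.15134827 161.75541208] ((490.7552490234375, 307.770751953125), (46.0941162109375, 77.03167724609375), 25.221939086914062) [0.4902 0.3095 0.0258]
[[0.53, 0.26, 3.24, 0, 0, -0.1, 1], [0.53, 0.25, 3.24, 0, 0, -0.1, 1], [0.53, 0.26, 3.24, 0, 0.1, -0.1, 1], [0.53, 0.26, 3.25, -0.1, 0, -0.1, 1], [0, 0, 2.5, 0, 0, 0, 1]]
[[0, 0, 2.5, 0, 0, 0, 1], [0, 0, 0, 0, 0, 0, 1], [0, 0, 0, 0, 0, 0, 1], [0, 0, 0, 0, 0, 0, 1], [0, 0, 0, 0, 0, 0, 1]]
```

View pics/w3.png

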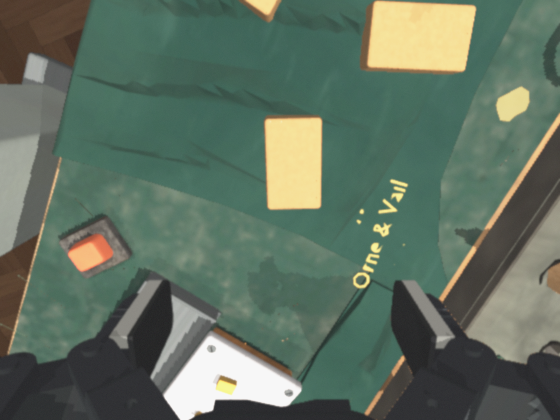

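Block in view at (293,162), centred (0.491, 0.308) with yaw ≈ 24.7°. Now I descend and grip it.

Emit:
play_rows --pt "0.5 0.2 3.2 0 0 -0.1 1" --pt "0.5 0.2 3.2 0 0 -0.1 1" --pt "0.6 0.2 3.3 0 0 -0.1 1" --pt "0.6 0.2 3.3 0 0 -0.1 1" --pt "0 0 2.5 0 0 0 1" --grip_force 40

```text
time_s: 3.22
tcp_pos: [0.4893, 0.309, 0.0334]
tcp_rot: [-179.9, 0.1, 114.4]
contact_force: [-0.1, 0.8, 0.0]
gripper_width: 1.003
grasp_force: 0.0
```

Emit:
play_rows --pt "0 0 1.5 0 0 0 1" --pt "0 0 1.0 0 0 0 1" --pt "0 0 0 0 0 0 1" --pt "0 0 0 0 0 0 0.5" --pt "0 0 0 0 0 0 0.3"

```text
time_s: 3.63
tcp_pos: [0.4902, 0.3107, 0.0115]
tcp_rot: [179.9, -0.0, 114.4]
contact_force: [0.7, -0.0, 0.1]
gripper_width: 0.75
grasp_force: 0.0
```

Emit:
play_rows --pt "0 0 0 0 0 0 0.3" --pt "0 0 0 0 0 0 0.3" --pt "0 0 0 0 0 0 0.3" --pt "0 0 0 0 0 0 0.3" --pt "0 0 0 0 0 0 0.3"

```text
time_s: 4.05
tcp_pos: [0.4901, 0.3113, 0.0118]
tcp_rot: [179.9, 0.0, 114.5]
contact_force: [0.3, -0.9, 5.7]
gripper_width: 0.558
grasp_force: 41.8
```

```bash
python3 - <<'E'
from plan import *
st()
E
```

```text
t 4.05 p [0.4901 0.3113 0.0118] r [1.7986e+02 1.0000e-02 1.1450e+02] F [ 0.3 -0.9  5.7] T [-0.26  0.14 -0.02] w 0.558 gf 42 q [-24.  56. -22. 105.  42.  27. -52.]
```

```bash
python3 - <<'E'
from plan import *
s=plan([((.490,.311,.12),114.4),((.5832,.0513,.11),78.9,10)],.3)
print(); s=plan([((.5832,.0513,.050),78.9,3),((.5832,.0513,.0425),78.9,2)],.3,s)
print(); s=plan([((.4449,.0785,.0425),78.9,25)],.3,s)
E
```

```text
[[-0.01, 0, -3.61, 0, 0, 0, 0.3], [-0.01, 0, -3.6, 0.1, 0, 0.1, 0.3], [-0.01, 0, -3.61, 0, 0, 0, 0.3], [-2.75, -0.22, 0.1, 0, 0, 3.6, 0.3], [-2.76, -0.05, 0.1, 0, 0, 3.5, 0.3]]
[[-2.76, 0.12, 0.1, 0, 0, 3.6, 0.3], [-2.74, 0.29, 0.1, 0, 0, 3.5, 0.3], [-2.72, 0.46, 0.1, 0, 0, 3.6, 0.3], [-2.69, 0.63, 0.1, 0, 0, 3.5, 0.3], [-2.64, 0.79, 0.1, 0, 0, 3.6, 0.3]]
[[-2.59, 0.95, 0.1, 0, 0, 3.5, 0.3], [-2.53, 1.11, 0.1, 0, 0, 3.6, 0.3], [-2.45, 1.26, 0.11, 0, 0, 3.5, 0.3], [0, 0, 0, 0, 0, 0, 0.3], [0, 0, 0, 0, 0, 0, 0.3]]

[[0, 0, 2, 0, 0, 0, 0.3], [0, 0, 2, 0, 0, 0, 0.3], [0, 0, 2, 0, 0, 0, 0.3], [0, 0, 0.37, 0, 0, 0, 0.3], [0, 0, 0.38, 0, 0, 0, 0.3]]

[[0, -0.56, 0, 0, 0, 0, 0.3], [0, -0.56, 0, 0, 0, 0, 0.3], [0, -0.56, 0, 0, 0, 0, 0.3], [0, -0.56, 0, 0, 0, 0, 0.3], [0, -0.56, 0, 0, 0, 0, 0.3]]
[[0, -0.56, 0, 0, 0, 0, 0.3], [0, -0.57, 0, 0, 0, 0, 0.3], [0, -0.56, 0, 0, 0, 0, 0.3], [0, -0.57, 0, 0, 0, 0, 0.3], [0, -0.56, 0, 0, 0, 0, 0.3]]
[[0, -0.57, 0, 0, 0, 0, 0.3], [0, -0.56, 0, 0, 0, 0, 0.3], [0, -0.57, 0, 0, 0, 0, 0.3], [0, -0.56, 0, 0, 0, 0, 0.3], [0, -0.57, 0, 0, 0, 0, 0.3]]
[[0, -0.56, 0, 0, 0, 0, 0.3], [0, -0.57, 0, 0, 0, 0, 0.3], [0, -0.56, 0, 0, 0, 0, 0.3], [0, -0.57, 0, 0, 0, 0, 0.3], [0, -0.56, 0, 0, 0, 0, 0.3]]
[[0, -0.57, 0, 0, 0, 0, 0.3], [0, -0.56, 0, 0, 0, 0, 0.3], [0, -0.57, 0, 0, 0, 0, 0.3], [0, -0.56, -0.01, 0, 0, 0, 0.3], [0.01, -0.57, 0, 0, 0, 0, 0.3]]
```

Emit:
play_rows --pt "0 0 -3.6 0 0 0 0.3" --pt "0 0 -3.6 0 0 0 0.3" --pt "0 0 -3.6 0 0 0 0.3" --pt "-2.7 -0.2 0.1 0 0 3.6 0.3" --pt "-2.7 -0.1 0.1 0 0 3.5 0.3"

```text
time_s: 4.47
tcp_pos: [0.5083, 0.2631, 0.1197]
tcp_rot: [179.6, -0.2, 107.5]
contact_force: [1.3, -0.9, -1.0]
gripper_width: 0.556
grasp_force: 42.2
```

Emit:
play_rows --pt "-2.7 0.1 0.1 0 0 3.6 0.3" --pt "-2.7 0.3 0.1 0 0 3.5 0.3" --pt "-2.7 0.5 0.1 0 0 3.6 0.3" --pt "-2.7 0.6 0.1 0 0 3.5 0.3" --pt "-2.6 0.8 0.1 0 0 3.6 0.3"

```text
time_s: 4.88
tcp_pos: [0.5543, 0.1304, 0.1119]
tcp_rot: [180.0, 0.0, 89.5]
contact_force: [0.6, -0.2, -1.4]
gripper_width: 0.563
grasp_force: 42.2
```

Emit:
play_rows --pt "-2.6 0.9 0.1 0 0 3.5 0.3" --pt "-2.6 1.1 0.1 0 0 3.6 0.3" --pt "-2.5 1.3 0.1 0 0 3.5 0.3" --pt "0 0 0 0 0 0 0.3" --pt "0 0 0 0 0 0 0.3"

```text
time_s: 5.3
tcp_pos: [0.5821, 0.0497, 0.1085]
tcp_rot: [179.9, 0.1, 78.8]
contact_force: [0.4, 0.9, -0.9]
gripper_width: 0.556
grasp_force: 42.2
```

```bash
python3 - <<'E'
from plan import *
st(); cam('wrist','w4'); cam('top','t4')
a=np.load('pics/w4.npz')['im']; b=np.load('pics/t4.npz')['im']
b=cv2.resize(b[150:290,220:440],(560,356)); o=np.zeros((600,800,3),np.uint8); o[:300,:400]=cv2.resize(a,(400,300)); o[:267,400:]=cv2.resize(b,(400,267))[:,:400]
cv2.imwrite('pics/v4.png',np.ascontiguousarray(o[:300,:,::-1]))
s=plan([((.5832,.0513,.050),78.9,3),((.5832,.0513,.0425),78.9,2)],.3)
E
```

```text
t 5.30 p [0.5821 0.0497 0.1085] r [1.7995e+02 8.0000e-02 7.8780e+01] F [ 0.4  0.9 -0.9] T [0.1  0.04 0.02] w 0.556 gf 42 q [  3.  47. -23. 102.  29.  36. -48.]
[[-0.07, 0.07, 1.96, 0, 0, 0.1, 0.3], [-0.06, 0.07, 1.96, 0, 0, 0, 0.3], [-0.07, 0.08, 1.95, 0, -0.1, 0.1, 0.3], [0, 0, 0.38, 0, 0, 0, 0.3], [0, 0, 0.37, 0, 0, 0, 0.3]]
```

View pics/v4.png

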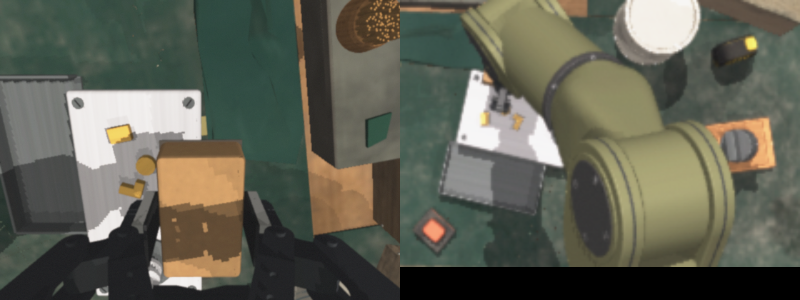

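Wrist view (left half): the block is held at (200,215), its free end edges at rows about 141 (bottom) and 157 (top), with offcuts to its left at (120,133), (147,164) and (132,188). I check the cover of the block's ends over the offcuts.

```bash
python3 - <<'E'
from plan import *
y=np.radians(-11.1); X=np.array([np.cos(y),np.sin(y)]); Y=np.array([-X[1],X[0]]); o=np.array([.518,.0097])
def jig(p): d=p[:2]-o; return np.round([d@X*1000,d@Y*1000],1)
for u,v,z in ((200*1.4,141*1.4,.0967),(200*1.4,157*1.4,.1227),(200*1.4,277*1.4,.1227)): print(jig(ray('w4',u,v,z)))
for u,v in ((120,133),(147,164),(132,188)): print('off',jig(ray('w4',u*1.4,v*1.4,.038)))
im=np.load('pics/w4.npz')['im']; P,_=cloud('wrist','w4')
m=(np.abs(P[...,2]-.12)<.012)&(np.linalg.norm(P[...,:2]-get_obs()['tcp_pos'][:2],axis=-1)<.06)
g=cv2.cvtColor(im,cv2.COLOR_RGB2HSV); m&=(g[...,1]>80); q=P[m]; print(m.sum(),np.median(q[:,2]))
d=(q[:,:2]-o); print('jig x',np.percentile(d@X,[1,99]),'y',np.percentile(d@Y,[1,99]))
E
```

```text
[54.2 85.8]
[54.2 84.8]
[54.  10.5]
off [-10.8  76.1]
off [ 9.4 49.3]
off [-4.9 27.2]
21019 0.12238164742562532
jig x [0.03252879 0.07690183] y [0.01167471 0.08554881]
```

```bash
python3 - <<'E'
from plan import *
st()
y=np.radians(-11.1); X=np.array([np.cos(y),np.sin(y)]); Y=np.array([-X[1],X[0]]); o=np.array([.518,.0097])
d=np.array(get_obs()['tcp_pos'][:2])-o; print(d@X,d@Y)
t=o+.055*X+.0555*Y
s=plan([((*t,.050),78.9,3),((*t,.0425),78.9,2)],.3)
E
```

```text
t 5.40 p [0.5814 0.0536 0.1087] r [ 1.7999e+02 -7.0000e-02  7.9090e+01] F [-0.1 -0.1 -1. ] T [ 0.05  0.01 -0.03] w 0.558 gf 42 q [  3.  47. -23. 102.  29.  36. -48.]
0.05377227668056885 0.05527904819641967
[[0, 0.04, 1.96, 0, 0, 0.1, 0.3], [0.01, 0.04, 1.96, 0, 0, 0, 0.3], [0, 0.04, 1.95, 0, -0.1, 0.1, 0.3], [0, 0, 0.38, 0, 0, 0, 0.3], [0.01, 0, 0.37, 0, 0, 0, 0.3]]
```

Emit:
play_rows --pt "0 0 2 0 0 0 0.3" --pt "0 0.1 2 0 0 0 0.3" --pt "0 0 2 0 0 0 0.3" --pt "0 0 0.4 0 0 0 0.3" --pt "0 0 0.2 0 0 0 0.3"

```text
time_s: 5.82
tcp_pos: [0.5812, 0.054, 0.0418]
tcp_rot: [-179.8, 0.0, 79.2]
contact_force: [-3.4, 1.0, 7.0]
gripper_width: 0.56
grasp_force: 43.0
```

Emit:
play_rows --pt "0 0 0 0 0 0 0.3" --pt "0 -0.5 0 0 0 0 0.3" --pt "0 -0.5 0 0 0 0 0.3" --pt "0 -0.5 0 0 0 0 0.3" --pt "0 -0.5 0 0 0 0 0.3"

```text
time_s: 6.23
tcp_pos: [0.5627, 0.0564, 0.0429]
tcp_rot: [179.9, -0.0, 79.0]
contact_force: [0.5, 0.1, -0.5]
gripper_width: 0.558
grasp_force: 42.2
```

Emit:
play_rows --pt "0 -0.5 0.03 0 0 0 0.3" --pt "0 -0.5 0.02 0 0 0 0.3" --pt "0 -0.5 0 0 0 0 0.3" --pt "0 -0.5 0 0 0 0 0.3" --pt "0 -0.5 0 0 0 0 0.3"

```text
time_s: 6.65
tcp_pos: [0.5382, 0.0611, 0.0419]
tcp_rot: [180.0, -0.0, 79.0]
contact_force: [0.2, 0.1, 0.3]
gripper_width: 0.558
grasp_force: 42.2
```

Emit:
play_rows --pt "0 -0.5 0 0 0 0 0.3" --pt "0 -0.5 0 0 0 0 0.3" --pt "0 -0.5 0 0 0 0 0.3" --pt "0 -0.5 0 0 0 0 0.3" --pt "0 -0.5 0 0 0 0 0.3"

```text
time_s: 7.07
tcp_pos: [0.5135, 0.0659, 0.0418]
tcp_rot: [180.0, -0.0, 79.0]
contact_force: [0.4, -0.0, -0.4]
gripper_width: 0.561
grasp_force: 42.3
```

Emit:
play_rows --pt "0 -0.5 0 0 0 0 0.3" --pt "0 -0.5 0 0 0 0 0.3" --pt "0 -0.5 0 0 0 0 0.3" --pt "0 -0.5 0 0 0 0 0.3" --pt "0 -0.5 0 0 0 0 0.3"

```text
time_s: 7.48
tcp_pos: [0.4889, 0.0706, 0.0418]
tcp_rot: [180.0, -0.0, 79.0]
contact_force: [0.6, 0.2, 1.0]
gripper_width: 0.564
grasp_force: 42.3
```

Emit:
play_rows --pt "0 -0.5 0 0 0 0 0.3" --pt "0 -0.5 0 0 0 0 0.3" --pt "0 -0.5 0 0 0 0 0.3" --pt "0 -0.5 0 0 0 0 0.3" --pt "0 -0.5 0 0 0 0 0.3"

```text
time_s: 7.9
tcp_pos: [0.4644, 0.0754, 0.0418]
tcp_rot: [180.0, -0.0, 79.0]
contact_force: [1.1, 0.3, 1.0]
gripper_width: 0.563
grasp_force: 42.4
```

Emit:
play_rows --pt "0 -0.5 0 0 0 0 0.3" --pt "0 -0.5 0 0 0 0 0.3" --pt "0 -0.5 0 0 0 0 0.3" --pt "0 -0.5 0 0 0 0 0.3" --pt "0 0 0 0 0 0 0.3"

```text
time_s: 8.32
tcp_pos: [0.4429, 0.0791, 0.0416]
tcp_rot: [-179.8, 0.1, 79.1]
contact_force: [0.2, -0.7, 0.2]
gripper_width: 0.56
grasp_force: 42.2
```

```bash
python3 - <<'E'
from plan import *
st(); p=get_obs()['tcp_pos']
s=plan([((p[0],p[1],.12),78.9),((.485,.27,.12),100,10)],.3)
E
```

```text
t 8.32 p [0.4429 0.0791 0.0416] r [-1.7984e+02  9.0000e-02  7.9100e+01] F [ 0.2 -0.7  0.2] T [-0.04 -0.01 -0.01] w 0.560 gf 42 q [-13.  49.  -5. 127.  37.   6. -64.]
[[-0.01, -0.01, -3.92, -0.1, 0, 0.1, 0.3], [0, 0, -3.92, -0.1, 0.1, 0.1, 0.3], [1.95, 0.05, 0, 0, 0, -2.1, 0.3], [1.95, 0.12, 0, 0, 0, -2.1, 0.3], [1.95, 0.19, 0, 0, 0, -2.1, 0.3]]
[[1.94, 0.26, 0, 0, 0, -2.1, 0.3], [1.93, 0.33, 0, 0, 0, -2.1, 0.3], [1.91, 0.4, 0, 0, 0, -2.1, 0.3], [1.9, 0.47, 0, 0, 0, -2.1, 0.3], [1.88, 0.54, 0, 0, 0, -2.1, 0.3]]
[[1.85, 0.6, 0, 0, 0, -2.1, 0.3], [1.84, 0.67, 0, 0, 0, -2.2, 0.3], [0, 0, 0, 0, 0, 0, 0.3], [0, 0, 0, 0, 0, 0, 0.3], [0, 0, 0, 0, 0, 0, 0.3]]
```

Emit:
play_rows --pt "0 0 -3.9 0 0 0 0.3" --pt "0 0 -3.9 0 0 0 0.3" --pt "2 0 0 0 0 -2 0.3" --pt "2 0.1 0 0 0 -2 0.3" --pt "2 0.2 0 0 0 -2 0.3"

```text
time_s: 8.73
tcp_pos: [0.4577, 0.1378, 0.1204]
tcp_rot: [180.0, -0.0, 85.0]
contact_force: [0.6, 0.6, -1.1]
gripper_width: 0.563
grasp_force: 42.2
```

Emit:
play_rows --pt "2 0.3 0 0 0 -2 0.3" --pt "2 0.3 0 0 0 -2 0.3" --pt "2 0.4 0 0 0 -2 0.3" --pt "2 0.5 0 0 0 -2 0.3" --pt "2 0.5 0 0 0 -2 0.3"

```text
time_s: 9.15
tcp_pos: [0.4788, 0.238, 0.1194]
tcp_rot: [-179.9, 0.1, 95.1]
contact_force: [0.7, 0.7, -1.8]
gripper_width: 0.559
grasp_force: 42.2
```

Emit:
play_rows --pt "2 0.6 0 0 0 -2 0.3" --pt "2 0.6 0 0 0 -2 0.3" --pt "0 0 0 0 0 0 0.3" --pt "0 0 0 0 0 0 0.3" --pt "0 0 0 0 0 0 0.3"

```text
time_s: 9.57
tcp_pos: [0.4863, 0.2772, 0.1192]
tcp_rot: [-179.9, 0.1, 99.0]
contact_force: [0.3, -0.4, -1.1]
gripper_width: 0.559
grasp_force: 42.2
```

```bash
python3 - <<'E'
from plan import *
st(); cam('top','t5'); cam('wrist','w5')
im=np.load('pics/t5.npz')['im']; b=cv2.resize(im[170:280,220:360],(560,440),interpolation=3); w=np.load('pics/w5.npz')['im']
o=np.zeros((440,800,3),np.uint8); o[:,:560]=b; o[:180,560:]=cv2.resize(w,(240,180)); cv2.imwrite('pics/v5.png',np.ascontiguousarray(o[:,:,::-1]))
P,im=cloud('wrist','w5'); p=get_obs()['tcp_pos']; plan([((p[0],p[1],.0128),99.9,5)],.3)
g=cv2.cvtColor(im,cv2.COLOR_RGB2HSV)
E
```

```text
t 9.57 p [0.4863 0.2772 0.1192] r [-1.799e+02  1.200e-01  9.898e+01] F [ 0.3 -0.4 -1.1] T [ 0.   -0.02  0.02] w 0.559 gf 42 q [-20.  46. -25. 106.  32.  36. -56.]
[[0, 0, 2.13, 0, 0, -0.2, 0.3], [0.01, 0, 2.13, 0, 0, -0.2, 0.3], [0, 0, 2.13, 0, 0, -0.2, 0.3], [0.01, 0.01, 2.13, 0, 0.1, -0.2, 0.3], [0, 0, 2.14, -0.1, 0, -0.2, 0.3]]
```

View pics/v5.png

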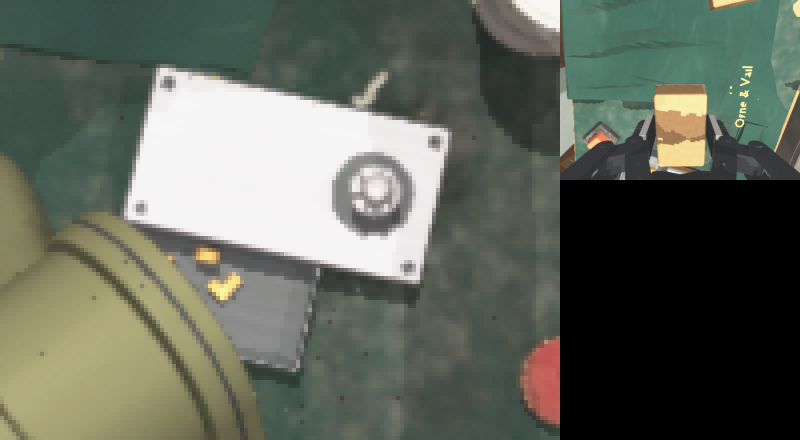

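Plate is clear; two offcuts are in the tray at (207,257) and (225,287), and the third shows at its edge at (170,258). Setting the block down.

Emit:
play_rows --pt "0 0 3 0 0 0 0.3" --pt "0 0 3 0 0 0 0.3" --pt "0 0 3 0 0 0 0.3" --pt "0 0 1.2 0 0 0 0.3" --pt "0 0 0.4 0 0 0 0.3"

```text
time_s: 10.08
tcp_pos: [0.4854, 0.2765, 0.0118]
tcp_rot: [-179.8, 0.2, 99.0]
contact_force: [-7.4, -5.1, 21.9]
gripper_width: 0.561
grasp_force: 44.8
```

Emit:
play_rows --pt "0 0 0.1 0 0 0 0.3" --pt "0 0 0.03 0 0 0 0.3" --pt "0 0 0 0 0 0 0.3" --pt "0 0 0 0 0 0 0.7" --pt "0 0 0 0 0 0 1"

```text
time_s: 10.5
tcp_pos: [0.4876, 0.2791, 0.0135]
tcp_rot: [179.9, -0.1, 99.0]
contact_force: [-1.1, -0.1, -1.1]
gripper_width: 0.822
grasp_force: 0.0
```

Emit:
play_rows --pt "0 0 0 0 0 0 1" --pt "0 0 0 0 0 0 1" --pt "0 0 -1 0 0 0 1" --pt "0 0 -3.5 0 0 0 1" --pt "0 0 -4 0 0 0 1"

```text
time_s: 10.92
tcp_pos: [0.4852, 0.2777, 0.0972]
tcp_rot: [-179.7, 0.1, 99.1]
contact_force: [0.7, 0.4, 0.0]
gripper_width: 1.002
grasp_force: 0.0
```

Emit:
play_rows --pt "0 0 -4 0 0 0 1" --pt "0 0 -4 0 0 0 1" --pt "0 0 -4 0 0 0 1" --pt "0 0 0 0 0 0 1" --pt "0 0 0 0 0 0 1"

```text
time_s: 11.33
tcp_pos: [0.488, 0.2796, 0.2207]
tcp_rot: [179.7, -0.1, 99.0]
contact_force: [-0.5, -0.3, -0.3]
gripper_width: 0.995
grasp_force: 0.0
```

```bash
python3 - <<'E'
from plan import *
st(); cam('wrist','w6'); P,im=cloud('wrist','w6'); g=cv2.cvtColor(im,cv2.COLOR_RGB2HSV)
m=((g[...,0]<28)&(g[...,1]>60)&(g[...,2]>110)).astype(np.uint8)
n,l,s,c=cv2.connectedComponentsWithStats(m)
for i in range(1,n):
    if s[i,4]>1500:
        cn=cv2.findContours((l==i).astype(np.uint8),0,2)[0][0][:,0]
        w=np.array([ray('w6',u,v,.026)[:2]*1000 for u,v in cn]); print(s[i],cv2.minAreaRect(w.astype(np.float32)),np.nanpercentile(P[l==i][:,2],[5,50,95]).round(4))
# holder orientation / nut from top view, coarse
P,im=cloud('top','top0'); g=cv2.cvtColor(im,cv2.COLOR_RGB2HSV); box=(slice(200,252),slice(380,435))
p=P[box].reshape(-1,3); h=g[box].reshape(-1,3)
wood=(h[:,1]>110)&(h[:,0]<20)&(h[:,2]>100); q=p[wood&(p[:,2]<.03)]; print('base',len(q),cv2.minAreaRect((p[wood&(p[:,2]>0.005)][:,:2]*1000).astype(np.float32)))
E
```

```text
t 11.33 p [0.488  0.2796 0.2207] r [ 1.7969e+02 -1.3000e-01  9.9020e+01] F [-0.5 -0.3 -0.3] T [-0.03  0.02  0.03] w 0.995 gf 0 q [-16.  38. -31. 101.  25.  48. -50.]
[ 321    0  101   49 3741] ((539.5399780273438, 418.1943054199219), (81.35626983642578, 35.251708984375), 9.117696762084961) [0.016  0.0257 0.0272]
[ 440    0  103  304 1956] ((669.1083374023438, 318.0271911621094), (6.072685241699219, 278.1535949707031), 0.05775982514023781) [-0.0045 -0.0031  0.0005]
[ 254  139   52   86 4241] ((487.47625732421875, 276.58282470703125), (46.114227294921875, 79.00735473632812), 10.124529838562012) [0.0224 0.0257 0.027 ]
base 314 ((491.4087829589844, -310.396484375), (73.51917266845703, 104.06961059570312), 8.772133827209473)
```

Block lies flat at (0.487, 0.277) with its top at 26 mm. Now I go over the nut.

```bash
python3 - <<'E'
from plan import *
plan([((.485,-.27,.25),8.8,15)],1)
E
```

```text
[[-3.61, -0.59, -0.21, 0, 0, 6, 1], [-3.65, -0.21, -0.21, 0, 0, 6, 1], [-3.65, 0.18, -0.21, 0, 0, 6, 1], [-3.61, 0.56, -0.21, 0, 0, 6, 1], [-3.54, 0.93, -0.21, 0, 0, 6, 1]]
[[-3.42, 1.3, -0.21, 0, 0, 6, 1], [-3.26, 1.65, -0.21, 0, 0, 6, 1], [-3.07, 1.98, -0.21, 0, 0, 6, 1], [-2.85, 2.29, -0.21, 0, 0, 6, 1], [-2.6, 2.58, -0.21, 0, 0, 6, 1]]
[[-2.31, 2.83, -0.21, 0, 0, 6, 1], [-2, 3.06, -0.21, 0, 0, 6.1, 1], [-1.67, 3.25, -0.21, 0, 0, 6, 1], [-1.32, 3.41, -0.21, 0, 0, 6.1, 1], [-0.94, 3.53, -0.21, 0, -0.1, 6, 1]]
```

Emit:
play_rows --pt "-3.6 -0.6 -0.2 0 0 6 1" --pt "-3.6 -0.2 -0.2 0 0 6 1" --pt "-3.6 0.2 -0.2 0 0 6 1" --pt "-3.6 0.6 -0.2 0 0 6 1" --pt "-3.5 0.9 -0.2 0 0 6 1"

```text
time_s: 11.8
tcp_pos: [0.485, 0.0951, 0.2261]
tcp_rot: [-179.8, 0.2, 68.8]
contact_force: [2.0, -0.4, 0.1]
gripper_width: 1.0
grasp_force: 0.0
```

Emit:
play_rows --pt "-3.4 1.3 -0.2 0 0 6 1" --pt "-3.3 1.7 -0.2 0 0 6 1" --pt "-3.1 2 -0.2 0 0 6 1" --pt "-2.9 2.3 -0.2 0 0 6 1" --pt "-2.6 2.6 -0.2 0 0 6 1"

```text
time_s: 12.22
tcp_pos: [0.4844, -0.0886, 0.2362]
tcp_rot: [-179.9, 0.2, 38.7]
contact_force: [0.9, 0.0, 0.1]
gripper_width: 1.001
grasp_force: 0.0
```

Emit:
play_rows --pt "-2.3 2.8 -0.2 0 0 6 1" --pt "-2 3.1 -0.2 0 0 6 1" --pt "-1.7 3.3 -0.2 0 0 6 1" --pt "-1.3 3.4 -0.2 0 0 6 1" --pt "-0.9 3.5 -0.2 0 0 6 1"

```text
time_s: 12.63
tcp_pos: [0.4847, -0.271, 0.246]
tcp_rot: [-179.9, 0.2, 8.7]
contact_force: [1.1, 0.0, 0.1]
gripper_width: 0.997
grasp_force: 0.0
```

Emit:
play_rows --pt "0 0 0 0 0 0 1" --pt "0 0 0 0 0 0 1" --pt "0 0 0 0 0 0 1" --pt "0 0 0 0 0 0 1" --pt "0 0 0 0 0 0 1"

```text
time_s: 13.05
tcp_pos: [0.4865, -0.2676, 0.247]
tcp_rot: [-179.9, 0.1, 9.2]
contact_force: [1.2, -0.4, -0.1]
gripper_width: 1.002
grasp_force: 0.0
```

```bash
python3 - <<'E'
from plan import *
st(); cam('wrist','w7'); P,im=cloud('wrist','w7'); Z=P[...,2]
near=np.linalg.norm(P[...,:2]-[.487,-.285],axis=-1)<.07
for z0 in np.arange(.02,.13,.01):
    m=near&(Z>z0)&(Z<z0+.01); print(round(z0,2),m.sum(),np.round(np.nanmean(P[m],0),4) if m.sum() else '')
m=near&(Z>.108); p=P[m]; print('bar',cv2.minAreaRect((p[:,:2]*1000).astype(np.float32)))
g=cv2.cvtColor(im,cv2.COLOR_RGB2HSV)
w=near&(g[...,1]>110)&(g[...,0]<20); p=P[w&(Z>.008)]; print('wood',cv2.minAreaRect((p[:,:2]*1000).astype(np.float32)))
vs,us=np.where(near&(Z>.02)); print(us.min(),us.max(),vs.min(),vs.max())
c=im[max(0,vs.min()-20):vs.max()+20,max(0,us.min()-20):us.max()+20]; print(c.shape); k=min(800/c.shape[1],600/c.shape[0]); cv2.imwrite('pics/v7.png',cv2.resize(c,None,fx=k,fy=k,interpolation=3)[:,:,::-1])
E
```

```text
t 13.05 p [ 0.4865 -0.2676  0.247 ] r [-1.7991e+02  5.0000e-02  9.2100e+00] F [ 1.2 -0.4 -0.1] T [-0.01 -0.   -0.  ] w 1.002 gf 0 q [ 30.  33.  -9. 101.   7.  47. -63.]
0.02 16 [ 0.5215 -0.3173  0.0255]
0.03 177 [ 0.5131 -0.2793  0.0364]
0.04 314 [ 0.5133 -0.2886  0.0447]
0.05 482 [ 0.5026 -0.307   0.0561]
0.06 1611 [ 0.4966 -0.3146  0.0647]
0.07 287 [ 0.5016 -0.31    0.075 ]
0.08 365 [ 0.5009 -0.3002  0.0852]
0.09 998 [ 0.4932 -0.2938  0.0966]
0.1 698 [ 0.4906 -0.2903  0.1034]
0.11 1118 [ 0.4875 -0.2725  0.1157]
0.12 0 
bar ((487.0577087402344, -277.5578918457031), (41.445011138916016, 125.26232147216797), 7.875906467437744)
wood ((494.3203125, -307.0723876953125), (68.12642669677734, 93.84220886230469), 8.78028678894043)
72 559 143 419
(297, 508, 3)
```

View pics/v7.png

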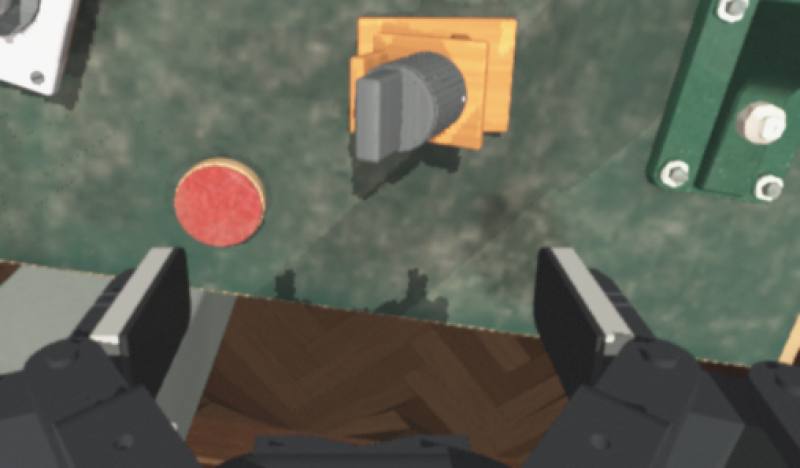

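The nut bar shows at crop (370,118), with the cup behind it to the right on the slanted peg. Its bar runs along the holder's y as told.

```bash
python3 - <<'E'
from plan import *
P,im=cloud('wrist','w7'); Z=P[...,2]
for yw in (7.9,8.8):
    c,s=np.cos(np.radians(yw)),np.sin(np.radians(yw))
    hy=np.array([c,s,0]); hx=np.array([s,-c,0]); a=np.array([0,0,.866])-.5*hx; nx=.866*hx+np.array([0,0,.5])
    near=np.linalg.norm(P[...,:2]-[.487,-.28],axis=-1)<.05
    g=cv2.cvtColor(im,cv2.COLOR_RGB2HSV)
    q=P[near&(Z>.085)&(g[...,1]<90)]; 
    n=q@a; top=np.percentile(n,99.5); print('n pct',np.percentile(n,[50,90,95,99,99.9]).round(4))
    h,e=np.histogram(n,bins=np.arange(n.min(),n.max()+.002,.002)); print('hist',list(zip((e[:-1]-n.max()).round(3)*1000,h)))
    b=q[n>n.max()-.006]; t=b@hy; w=b@nx; print('bar top',len(b),'n med',np.median(b@a).round(4),'t',np.percentile(t,[1,50,99]).round(4),'w',np.percentile(w,[1,50,99]).round(4))
    C=hy*(np.percentile(t,1)+np.percentile(t,99))/2+nx*(np.percentile(w,1)+np.percentile(w,99))/2+a*np.median(b@a); print('top centre',C.round(4))
    cup=q[(n<n.max()-.024)&(n>n.max()-.033)]; print('cup top n',np.median(cup@a).round(4),'t',np.percentile(cup@hy,[1,99]).round(4),'w',np.percentile(cup@nx,[1,99]).round(4))
    v=np.linalg.svd(b-b.mean(0))[2][2]; print('normal',v.round(3),'a',a.round(3))
    bt=cv2.minAreaRect((np.c_[t,w]*1000).astype(np.float32)); print(bt)
E
```

```text
n pct [0.0776 0.1281 0.132  0.1358 0.1378]
hist [(np.float64(-254.0), np.int64(22)), (np.float64(-252.0), np.int64(32)), (np.float64(-250.0), np.int64(42)), (np.float64(-248.0), np.int64(41)), (np.float64(-246.0), np.int64(52)), (np.float64(-244.0), np.int64(50)), (np.float64(-242.0), np.int64(63)), (np.float64(-240.0), np.int64(58)), (np.float64(-238.0), np.int64(90)), (np.float64(-236.0), np.int64(78)), (np.float64(-234.0), np.int64(731)), (np.float64(-232.0), np.int64(172)), (np.float64(-230.0), np.int64(56)), (np.float64(-228.0), np.int64(63)), (np.float64(-226.0), np.int64(67)), (np.float64(-224.0), np.int64(63)), (np.float64(-222.0), np.int64(64)), (np.float64(-220.0), np.int64(67)), (np.float64(-218.0), np.int64(70)), (np.float64(-216.0), np.int64(73)), (np.float64(-214.0), np.int64(67)), (np.float64(-212.0), np.int64(73)), (np.float64(-210.0), np.int64(78)), (np.float64(-208.0), np.int64(191)), (np.float64(-206.0), np.int64(617)), (np.float64(-204.0), np.int64(22)), (np.float64(-202.0), np.int64(0)), (np.float64(-200.0), np.int64(0)), (np.float64(-198.0), np.int64(0)), (np.fl
[... 8014 characters left out ...]
(-22.0), np.int64(368)), (np.float64(-20.0), np.int64(259)), (np.float64(-18.0), np.int64(161)), (np.float64(-16.0), np.int64(116)), (np.float64(-14.0), np.int64(162)), (np.float64(-12.0), np.int64(321)), (np.float64(-10.0), np.int64(530)), (np.float64(-8.0), np.int64(615)), (np.float64(-6.0), np.int64(413)), (np.float64(-4.0), np.int64(259)), (np.float64(-2.0), np.int64(77))]
bar top 753 n med 0.1312 t [0.4548 0.4561 0.4572] w [0.427  0.4316 0.4387]
top centre [ 0.498  -0.2358  0.33  ]
cup top n 0.1057 t [0.4483 0.4575] w [0.4475 0.4844]
normal [-0.982 -0.161  0.099] a [-0.076  0.494  0.866]
((455.87640380859375, 433.5943298339844), (14.696971893310547, 3.0016777515411377), 88.123291015625)
```

```bash
cat > nutfit.py <<'E'
from plan import *
P,im=cloud('wrist','w7'); Z=P[...,2]; g=cv2.cvtColor(im,cv2.COLOR_RGB2HSV)
near=np.linalg.norm(P[...,:2]-[.487,-.28],axis=-1)<.05
q=P[near&(Z>.085)&(Z<.125)&(g[...,1]<90)]
b=q[q[:,2]>.108]; yw=8.0
for it in range(3):
    c,s=np.cos(np.radians(yw)),np.sin(np.radians(yw))
    hy=np.array([c,s,0]); hx=np.array([s,-c,0]); a=np.array([0,0,.866])-.5*hx; nx=.866*hx+np.array([0,0,.5])
    n=q@a; h,e=np.histogram(n,bins=np.arange(n.min(),n.max()+.001,.001)); k=e[np.argmax(h*(e[:-1]>n.max()-.008))]+.0005
    b=q[np.abs(n-k)<.0025]; t=b@hy; w=b@nx
    r=cv2.minAreaRect((np.c_[t,w]*1000).astype(np.float32)); print(yw,'n',k.round(4),len(b),np.round(r[0],1),np.round(r[1],1),round(r[2],1),'t',np.percentile(t,[1,50,99]).round(4),'w',np.percentile(w,[1,50,99]).round(4))
    d=b-b.mean(0); v=np.linalg.svd(d,full_matrices=False)[2]; ax=v[0]*np.sign(v[0][0]); print('axis yaw',np.degrees(np.arctan2(ax[1],ax[0])).round(2),'normal',(v[2]*np.sign(v[2][2])).round(3),'a',a.round(3))
    C=hy*r[0][0]/1000+nx*r[0][1]/1000+a*k; print('top centre',C.round(4)); yw=np.degrees(np.arctan2(ax[1],ax[0]))
print(b'')
cup=q[(q@a<k-.026)&(q@a>k-.030)]; print('cup n',np.median(cup@a)-k,'t',np.percentile(cup@hy,[1,99]).round(4),'w',np.percentile(cup@nx,[1,99]).round(4))
E
python3 nutfit.py
```

```text
8.0 n -0.0671 829 [443.7 348.5] [13.5 41.4] 89.2 t [0.4237 0.4448 0.4637] w [0.3421 0.3492 0.3548]
axis yaw 8.59 normal [-0.06   0.419  0.906] a [-0.07   0.495  0.866]
top centre [ 0.486  -0.2704  0.1162]
8.588636531553355 n -0.0693 829 [440.2 352.5] [13.5 41.4] 89.7 t [0.4202 0.4413 0.4603] w [0.3461 0.3531 0.3587]
axis yaw 8.64 normal [-0.06   0.419  0.906] a [-0.075  0.494  0.866]
top centre [ 0.486  -0.2703  0.1162]
8.64415537899883 n -0.0695 828 [439.9 352.8] [13.5 41.4] 89.7 t [0.4199 0.441  0.4599] w [0.3464 0.3535 0.3591]
axis yaw 8.7 normal [-0.061  0.42   0.906] a [-0.075  0.494  0.866]
top centre [ 0.486  -0.2703  0.1162]
b''
cup n -0.027245611066600686 t [0.4194 0.4623] w [0.3422 0.3748]
```

```bash
cat > geo.py <<'E'
from plan import *
yw=8.65; c,s=np.cos(np.radians(yw)),np.sin(np.radians(yw))
hy=np.array([c,s,0]); hx=np.array([s,-c,0]); a=np.array([0,0,.866])-.5*hx
top=np.array([.486,-.2700,.117])
Rg=R.from_matrix(np.c_[hy,np.cross(-a,hy),-a])
def at(h): return top+(h-.075)*a   # tcp with h above rim along axis
stud=np.array([.5075,-.0438])
E
python3 - <<'E'
from geo import *
s=plan([(at(.125),Rg,10)],.6); print(s[0],s[1].as_euler('xyz',degrees=True))
s=plan([(at(.0495),Rg,5)],.6,s); print(s[0])
E
```

```text
[[-0.01, -0.23, 0.87, -3, 0, 0.1, 0.6], [-0.01, -0.27, 0.86, -3, 0, 0, 0.6], [-0.01, -0.32, 0.84, -3, 0, 0.1, 0.6], [-0.01, -0.36, 0.82, -3, 0, 0, 0.6], [-0.01, -0.41, 0.8, -3, 0, 0.1, 0.6]]
[[-0.01, -0.45, 0.78, -3, 0, 0, 0.6], [0, -0.49, 0.76, -3, 0, 0.1, 0.6], [-0.01, -0.52, 0.73, -3, 0, 0, 0.6], [-0.01, -0.56, 0.7, -3, -0.1, 0.1, 0.6], [0, -0.6, 0.67, -3.1, 0, 0, 0.6]]
[ 0.48224327 -0.24530181  0.16031086] [1.49958563e+02 3.99870422e-03 8.66775505e+00]
[[0, 0, 1.51, 0, 0, 0, 0.6], [0, 0, 1.51, 0, 0, 0, 0.6], [0, 0, 1.51, 0, 0, 0, 0.6], [0, 0, 1.51, 0, 0, 0, 0.6], [0, -0.01, 1.51, 0, 0, 0, 0.6]]
[ 0.48792193 -0.28258251  0.0949032 ]
```

Emit:
play_rows --pt "0 -0.2 0.9 -3 0 0 0.6" --pt "0 -0.3 0.9 -3 0 0.1 0.6" --pt "0 -0.3 0.8 -3 0 0 0.6" --pt "0 -0.4 0.8 -3 0 0.1 0.6" --pt "0 -0.4 0.8 -3 0 0 0.6"

```text
time_s: 13.52
tcp_pos: [0.485, -0.257, 0.2039]
tcp_rot: [164.9, -0.1, 8.9]
contact_force: [0.6, 0.1, -0.6]
gripper_width: 0.6
grasp_force: 0.0
```

Emit:
play_rows --pt "0 -0.5 0.8 -3 0 0.1 0.6" --pt "0 -0.5 0.8 -3 0 0 0.6" --pt "0 -0.5 0.7 -3 0 0.1 0.6" --pt "0 -0.6 0.7 -3 0 0 0.6" --pt "0 -0.6 0.7 -3 0 0 0.6"

```text
time_s: 13.93
tcp_pos: [0.4837, -0.2447, 0.1599]
tcp_rot: [149.9, -0.2, 8.8]
contact_force: [0.6, -0.5, -1.7]
gripper_width: 0.602
grasp_force: 0.0
```

Emit:
play_rows --pt "0 0 0 0 0 0 0.6" --pt "0 0 0 0 0 0 0.6" --pt "0 0 0 0 0 0 0.6" --pt "0 0 0 0 0 0 0.6" --pt "0 0 0 0 0 0 0.6"

```text
time_s: 14.35
tcp_pos: [0.4831, -0.2477, 0.1607]
tcp_rot: [150.0, -0.3, 8.5]
contact_force: [0.6, -0.8, 0.4]
gripper_width: 0.6
grasp_force: 0.0
```

```bash
python3 - <<'E'
from geo import *
st(); s=plan([(at(.0495),Rg,5)],.6)
E
```

```text
t 14.35 p [ 0.4831 -0.2477  0.1607] r [150.04  -0.26   8.47] F [ 0.6 -0.8  0.4] T [0.54 0.09 0.07] w 0.600 gf 0 q [ -16.   46.   35.  124.   33.    8. -106.]
[[-0.01, -0.05, 1.49, 0, 0, -0.1, 0.6], [-0.01, -0.05, 1.49, 0, 0, 0, 0.6], [-0.01, -0.04, 1.49, 0, 0, -0.1, 0.6], [-0.02, -0.05, 1.5, 0, -0.1, 0, 0.6], [-0.01, -0.04, 1.49, 0, 0, -0.1, 0.6]]
```

Emit:
play_rows --pt "0 -0.05 1.5 0 0 0 0.6" --pt "0 -0.05 1.5 0 0 0 0.6" --pt "0 -0.05 1.5 0 0 0 0.6" --pt "0 -0.05 1.5 0 0 0 0.6" --pt "0 -0.05 0.9 0 0 0 0.6"

```text
time_s: 14.77
tcp_pos: [0.4895, -0.2731, 0.1142]
tcp_rot: [150.0, 0.1, 8.3]
contact_force: [-1.0, 1.2, -0.7]
gripper_width: 0.602
grasp_force: 0.0
```

Emit:
play_rows --pt "0 0 0.3 0 0 0 0.6" --pt "0 0 0.2 0 0 0 0.6" --pt "0 0 0 0 0 0 0.6" --pt "0 0 0 0 0 0 0.6" --pt "0 0 0 0 0 0 0.6"

```text
time_s: 15.18
tcp_pos: [0.4898, -0.2747, 0.1101]
tcp_rot: [150.0, 0.1, 8.4]
contact_force: [0.0, -0.1, -1.0]
gripper_width: 0.605
grasp_force: 0.0
```

```bash
python3 - <<'E'
from geo import *
st(); s=plan([(at(.0495),Rg,5)],.6)
E
```

```text
t 15.18 p [ 0.4898 -0.2747  0.1101] r [1.5002e+02 9.0000e-02 8.4000e+00] F [ 0.  -0.1 -1. ] T [ 0.54  0.08 -0.01] w 0.605 gf 0 q [ -12.   52.   34.  123.   78.    3. -151.]
[[-0.06, -0.02, 0.34, 0, 0, 0, 0.6], [-0.06, -0.02, 0.34, 0, 0.1, 0, 0.6], [-0.06, -0.02, 0.34, 0, 0, -0.1, 0.6], [-0.06, -0.02, 0.34, 0, 0.1, 0, 0.6], [-0.06, -0.02, 0.33, 0, 0, -0.1, 0.6]]
```

The last joint is at its limit (-151°) and the tool is 17 mm short. The bar allows a half turn, so I back off, turn the tool 180° and come in again.

Emit:
play_rows --pt "0 0 -1.5 0 0 0 0.6" --pt "0 0 -1.5 0 0 0 0.6" --pt "0 0 -1.5 0 0 -3 0.6" --pt "0 0 0 0 0 -7 0.6" --pt "0 0 0 0 0 -7 0.6"

```text
time_s: 15.6
tcp_pos: [0.487, -0.2515, 0.1498]
tcp_rot: [151.2, 8.6, 23.6]
contact_force: [0.4, 0.1, 0.3]
gripper_width: 0.601
grasp_force: 0.0
```

Emit:
play_rows --pt "0 0 0 0 0 -7 0.6" --pt "0 0 0 0 0 -7 0.6" --pt "0 0 0 0 0 -7 0.6" --pt "0 0 0 0 0 -7 0.6" --pt "0 0 0 0 0 -7 0.6"

```text
time_s: 16.02
tcp_pos: [0.4863, -0.2521, 0.149]
tcp_rot: [160.7, 23.4, 56.8]
contact_force: [0.2, 0.7, 0.4]
gripper_width: 0.603
grasp_force: 0.0
```

Emit:
play_rows --pt "0 0 0 0 0 -7 0.6" --pt "0 0 0 0 0 -7 0.6" --pt "0 0 0 0 0 -7 0.6" --pt "0 0 0 0 0 -7 0.6" --pt "0 0 0 0 0 -7 0.6"

```text
time_s: 16.43
tcp_pos: [0.4863, -0.2521, 0.1489]
tcp_rot: [178.7, 30.0, 95.5]
contact_force: [-0.6, -0.5, -0.3]
gripper_width: 0.604
grasp_force: 0.0
```

Emit:
play_rows --pt "0 0 0 0 0 -7 0.6" --pt "0 0 0 0 0 -7 0.6" --pt "0 0 0 0 0 -7 0.6" --pt "0 0 0 0 0 -7 0.6" --pt "0 0 0 0 0 -7 0.6"

```text
time_s: 16.85
tcp_pos: [0.4862, -0.2521, 0.1489]
tcp_rot: [-162.7, 24.9, 134.7]
contact_force: [0.3, 0.1, 0.1]
gripper_width: 0.6
grasp_force: 0.0
```

Emit:
play_rows --pt "0 0 0 0 0 -7 0.6" --pt "0 0 0 0 0 -7 0.6" --pt "0 0 0 0 0 -7 0.6" --pt "0 0 0 0 0 -7 0.6" --pt "0 0 0 0 0 -7 0.6"

```text
time_s: 17.27
tcp_pos: [0.4862, -0.2521, 0.1489]
tcp_rot: [-151.9, 10.9, 168.6]
contact_force: [-0.7, 0.6, 0.3]
gripper_width: 0.598
grasp_force: 0.0
```

Emit:
play_rows --pt "0 0 0 0 0 -7 0.6" --pt "0 0 0 0 0 -7 0.6" --pt "0 0 0 0 0 -7 0.6" --pt "0 0 0 0 0 0 0.6" --pt "0 0 0 0 0 0 0.6"

```text
time_s: 17.68
tcp_pos: [0.4863, -0.252, 0.1488]
tcp_rot: [-150.0, 0.9, -173.5]
contact_force: [-0.3, 0.4, -0.1]
gripper_width: 0.603
grasp_force: 0.0
```

```bash
cat >> geo.py <<'E'
Rf=Rg*R.from_euler('z',180,degrees=True)
E
python3 - <<'E'
from geo import *
st(); s=plan([(at(.0495),Rf,15)],.6)
E
```

```text
t 17.68 p [ 0.4863 -0.252   0.1488] r [-150.02    0.91 -173.46] F [-0.3  0.4 -0.1] T [0.55 0.07 0.02] w 0.603 gf 0 q [  9.  41.  -6. 122.  77.  34.  29.]
[[0.02, 0, 0.41, 0, 0, -0.2, 0.6], [0.02, 0, 0.41, 0, 0, -0.1, 0.6], [0.02, 0, 0.41, 0, 0, -0.2, 0.6], [0.02, 0, 0.41, 0, 0, -0.1, 0.6], [0.02, 0, 0.41, 0, 0, -0.2, 0.6]]
[[0.02, 0, 0.41, 0, 0, -0.1, 0.6], [0.02, 0.01, 0.41, 0, 0, -0.2, 0.6], [0.02, 0, 0.41, 0, 0, -0.1, 0.6], [0.02, 0.01, 0.42, 0, 0, -0.2, 0.6], [0.02, 0, 0.41, 0, 0, -0.1, 0.6]]
[[0.01, 0.01, 0.42, 0, -0.1, -0.2, 0.6], [0.02, 0, 0.41, 0, 0, -0.1, 0.6], [0.01, 0.01, 0.42, 0, -0.1, -0.2, 0.6], [0.02, 0, 0.41, 0, 0, -0.1, 0.6], [0.01, 0.01, 0.42, 0, -0.1, -0.2, 0.6]]
```

Emit:
play_rows --pt "0.05 0 1 0 0 -0.4 0.6" --pt "0.05 0 1 0 0 -0.4 0.6" --pt "0.05 0 1 0 0 -0.4 0.6" --pt "0.05 0 1 0 0 -0.4 0.6" --pt "0.05 0 1 0 0 -0.4 0.6"

```text
time_s: 18.1
tcp_pos: [0.4876, -0.2772, 0.105]
tcp_rot: [-150.0, -0.1, -171.7]
contact_force: [0.2, -0.8, 0.3]
gripper_width: 0.598
grasp_force: 0.0
```

Emit:
play_rows --pt "0.02 0 0.6 0 0 -0.3 0.6" --pt "0 0 0.3 0 0 0 0.6" --pt "0 0 0.1 0 0 0 0.6" --pt "0 0 0 0 0 0 0.6" --pt "0 0 0 0 0 0 0.6"

```text
time_s: 18.52
tcp_pos: [0.4883, -0.2816, 0.0968]
tcp_rot: [-150.0, -0.3, -171.3]
contact_force: [-0.2, 0.3, -0.3]
gripper_width: 0.6
grasp_force: 0.0
```

```bash
python3 - <<'E'
from geo import *
st(); s=plan([(at(.0495),Rf,5)],.6)
E
```

```text
t 18.52 p [ 0.4883 -0.2816  0.0968] r [-150.01   -0.29 -171.26] F [-0.2  0.3 -0.3] T [ 0.55  0.09 -0.03] w 0.600 gf 0 q [ 12.  48.  -5. 122.  89.  32.  21.]
[[0.01, 0, 0.04, 0, 0, 0, 0.6], [0.01, 0, 0.04, 0, -0.1, 0.1, 0.6], [0.01, 0.01, 0.04, 0, 0, 0, 0.6], [0.01, 0, 0.05, 0, -0.1, 0.1, 0.6], [0.02, 0.01, 0.04, 0, 0, 0, 0.6]]
```

Emit:
play_rows --pt "0.05 0 0.1 0 0 0 0.6" --pt "0 0 0 0 0 0 0.3" --pt "0 0 0 0 0 0 0.1" --pt "0 0 0 0 0 0 0.05" --pt "0 0 0 0 0 0 0.05" --grip_force 70

```text
time_s: 18.93
tcp_pos: [0.4878, -0.2822, 0.0957]
tcp_rot: [-150.0, -0.3, -171.2]
contact_force: [0.3, 0.5, 0.9]
gripper_width: 0.149
grasp_force: 69.5
```

Emit:
play_rows --pt "0 0 0 0 0 0 0.05" --pt "0 0 0 0 0 0 0.05" --pt "0 0 0 0 0 0 0.05" --pt "0 0 0 0 0 0 0.05" --pt "0 0 0 0 0 0 0.05"

```text
time_s: 19.35
tcp_pos: [0.4878, -0.2821, 0.0957]
tcp_rot: [-150.0, -0.3, -171.2]
contact_force: [-0.5, 2.9, 2.1]
gripper_width: 0.15
grasp_force: 69.9
```

Emit:
play_rows --pt "0 0 -0.5 0 0 0 0.05" --pt "0 0 -0.8 0 0 0 0.05" --pt "0 0 -0.8 0 0 0 0.05" --pt "0 0 -0.8 0 0 0 0.05" --pt "0 0 -0.8 0 0 0 0.05"

```text
time_s: 19.77
tcp_pos: [0.4848, -0.264, 0.128]
tcp_rot: [-150.0, -0.4, -171.3]
contact_force: [0.1, 1.4, -1.7]
gripper_width: 0.15
grasp_force: 69.2
```

```bash
python3 - <<'E'
from geo import *
st()
E
```

```text
t 19.77 p [ 0.4848 -0.264   0.128 ] r [-150.02   -0.37 -171.27] F [ 0.1  1.4 -1.7] T [0.62 0.07 0.03] w 0.150 gf 69 q [ 10.  44.  -5. 123.  82.  33.  27.]
```

Nut gripped and off its peg. Next I turn it upright and carry it above the stud.

```bash
python3 - <<'E'
from geo import *
s=plan([(at(.0505+.07),Rf,2),((*stud,.19),127,13)],.05); print(s[0])
E
```

```text
[[-0.01, 0.01, -1.65, 0, -0.1, 0.1, 0.05], [-0.01, 0.01, -1.64, 0, -0.2, 0.2, 0.05], [-0.42, 1.19, -0.98, -2.1, 1.2, 4.6, 0.05], [-0.31, 1.25, -0.95, -2.1, 1.2, 4.6, 0.05], [-0.18, 1.31, -0.9, -2.1, 1.2, 4.6, 0.05]]
[[-0.06, 1.35, -0.86, -2.1, 1.2, 4.6, 0.05], [0.07, 1.38, -0.81, -2.1, 1.2, 4.6, 0.05], [0.2, 1.4, -0.76, -2.1, 1.3, 4.7, 0.05], [0.33, 1.4, -0.7, -2, 1.2, 4.6, 0.05], [0.45, 1.39, -0.64, -2.1, 1.3, 4.7, 0.05]]
[[0.58, 1.37, -0.58, -2, 1.2, 4.6, 0.05], [0.7, 1.34, -0.52, -2.1, 1.3, 4.6, 0.05], [0.82, 1.3, -0.45, -2, 1.2, 4.7, 0.05], [0.93, 1.24, -0.39, -2.1, 1.3, 4.6, 0.05], [1.03, 1.18, -0.31, -2, 1.2, 4.7, 0.05]]
[ 0.50748518 -0.04381797  0.18995569]
```

Emit:
play_rows --pt "0 0 -1.6 0 0 0 0.05" --pt "0 0 -1.6 0 0 0 0.05" --pt "-0.4 1.2 -1 -2.1 1.2 4.6 0.05" --pt "-0.3 1.2 -1 -2.1 1.2 4.6 0.05" --pt "-0.2 1.3 -0.9 -2.1 1.2 4.6 0.05"

```text
time_s: 20.18
tcp_pos: [0.4882, -0.2003, 0.1643]
tcp_rot: [-156.8, 2.7, 174.6]
contact_force: [1.2, -0.3, -1.9]
gripper_width: 0.147
grasp_force: 69.3
```

Emit:
play_rows --pt "-0.1 1.3 -0.9 -2.1 1.2 4.6 0.05" --pt "0.1 1.4 -0.8 -2.1 1.2 4.6 0.05" --pt "0.2 1.4 -0.8 -2.1 1.2 4.7 0.05" --pt "0.3 1.4 -0.7 -2.1 1.2 4.6 0.05" --pt "0.4 1.4 -0.6 -2.1 1.2 4.7 0.05"

```text
time_s: 20.6
tcp_pos: [0.4984, -0.1226, 0.1774]
tcp_rot: [-168.8, 3.8, 150.6]
contact_force: [-0.6, 0.5, -1.2]
gripper_width: 0.148
grasp_force: 69.2
```

Emit:
play_rows --pt "0.6 1.4 -0.6 -2.1 1.2 4.6 0.05" --pt "0.7 1.3 -0.5 -2.1 1.2 4.6 0.05" --pt "0.8 1.3 -0.4 -2 1.2 4.7 0.05" --pt "0.9 1.2 -0.4 -2 1.2 4.6 0.05" --pt "1 1.2 -0.3 -2 1.2 4.7 0.05"

```text
time_s: 21.02
tcp_pos: [0.5079, -0.0455, 0.1896]
tcp_rot: [-179.9, 0.1, 126.9]
contact_force: [-0.5, -0.1, -1.8]
gripper_width: 0.15
grasp_force: 69.2
```

Emit:
play_rows --pt "0 0 0 0 0 0 0.05" --pt "0 0 0 0 0 0 0.05" --pt "0 0 0 0 0 0 0.05" --pt "0 0 0 0 0 0 0.05" --pt "0 0 0 0 0 0 0.05"

```text
time_s: 21.43
tcp_pos: [0.508, -0.0463, 0.1893]
tcp_rot: [-179.8, 0.1, 127.2]
contact_force: [-0.3, 0.8, -1.5]
gripper_width: 0.145
grasp_force: 69.2
```

```bash
python3 - <<'E'
from geo import *
st(); cam('wrist','w8')
s=plan([((*stud,.15),127,5)],.05); print(s[0])
P,im=cloud('wrist','w8'); p=get_obs()['tcp_pos']
m=(np.linalg.norm(P[...,:2]-p[:2],axis=-1)<.045)&(P[...,2]>.1)&(P[...,2]<.2)
q=P[m]
for z0 in np.arange(.1,.2,.01):
    b=q[(q[:,2]>z0)&(q[:,2]<=z0+.01)]
    if len(b)>10: print(z0.round(2),len(b),b.min(0).round(4),b.max(0).round(4))
# stud visible?
m=(np.linalg.norm(P[...,:2]-stud,axis=-1)<.03)&(P[...,2]>.04)&(P[...,2]<.09); print('stud px',m.sum(), np.nanmean(P[m],0) if m.sum() else '')
E
```

```text
t 21.43 p [ 0.508  -0.0463  0.1893] r [-1.7978e+02  1.4000e-01  1.2724e+02] F [-0.3  0.8 -1.5] T [ 0.   -0.03  0.  ] w 0.145 gf 69 q [ 12.  35. -19. 112.  19.  36.  17.]
[[0.04, 0.02, 0.79, 0, 0, 0, 0.05], [0.05, 0.02, 0.78, -0.1, 0, 0.1, 0.05], [0.04, 0.02, 0.79, 0, 0, 0, 0.05], [0.05, 0.02, 0.79, -0.1, 0.1, 0.1, 0.05], [0.04, 0.03, 0.78, 0, 0, 0, 0.05]]
[ 0.5075257  -0.04380728  0.15000159]
0.13 17 [ 0.4844 -0.051   0.1384] [ 0.5138 -0.0232  0.1399]
0.14 392 [ 0.4841 -0.0549  0.14  ] [ 0.5204 -0.0227  0.15  ]
0.15 458 [ 0.484  -0.0524  0.15  ] [ 0.5213 -0.0228  0.16  ]
0.16 538 [ 0.4839 -0.0525  0.16  ] [ 0.5205 -0.0227  0.17  ]
0.17 644 [ 0.4839 -0.056   0.17  ] [ 0.521  -0.0226  0.18  ]
0.18 2751 [ 0.4839 -0.0621  0.18  ] [ 0.5267 -0.0226  0.1899]
0.19 713 [ 0.4875 -0.053   0.19  ] [ 0.5189 -0.0264  0.2   ]
stud px 1150 [ 0.50277995 -0.03870292  0.05808369]
```

```bash
python3 - <<'E'
from geo import *
from scipy.optimize import least_squares
P,im=cloud('wrist','w8'); p=np.load('pics/w8.npz')['p']
for lo,hi in ((.142,.152),(.152,.165),(.165,.178)):
    m=(np.linalg.norm(P[...,:2]-p[:2],axis=-1)<.035)&(P[...,2]>lo)&(P[...,2]<hi); q=P[m][:,:2]
    f=least_squares(lambda c:np.linalg.norm(q-c,axis=1)-.0235,p[:2],loss='soft_l1',f_scale=.001); print(len(q),(f.x-p[:2]).round(4),np.abs(f.fun).mean().round(4))
st()
# seat disc edge vs stud: collar points
m=(np.linalg.norm(P[...,:2]-stud,axis=-1)<.04)&(np.abs(P[...,2]-.034)<.0012); print(m.sum())
E
```

```text
409 [-0.0002 -0.0003] 0.0001
626 [-0.0003 -0.0003] 0.0001
788 [-0.0004 -0.0002] 0.0001
t 21.48 p [ 0.508  -0.0461  0.1893] r [-1.7979e+02  1.4000e-01  1.2723e+02] F [ 0.2 -0.3 -2.3] T [-0.04 -0.01  0.02] w 0.148 gf 69 q [ 12.  35. -19. 112.  19.  36.  17.]
1500
```

```bash
python3 - <<'E'
from geo import *
s=plan([((.5077,-.0440,.129),127,5)],.05)
E
```

```text
[[0.04, 0.03, 1.21, 0, 0, 0, 0.05], [0.04, 0.02, 1.2, -0.1, 0, 0.1, 0.05], [0.04, 0.02, 1.21, 0, 0, 0, 0.05], [0.04, 0.02, 1.21, -0.1, 0.1, 0.1, 0.05], [0.04, 0.03, 1.2, 0, 0, 0, 0.05]]
```

Emit:
play_rows --pt "0.05 0.02 1.2 0 0 0 0.05" --pt "0.05 0.02 1.2 0 0 0 0.05" --pt "0.05 0.02 1.2 0 0 0 0.05" --pt "0.05 0.02 1.2 0 0 0 0.05" --pt "0 0.02 1.2 0 0 0 0.05"

```text
time_s: 21.9
tcp_pos: [0.5077, -0.0438, 0.1289]
tcp_rot: [-179.8, 0.1, 127.2]
contact_force: [-0.3, -0.8, -1.5]
gripper_width: 0.15
grasp_force: 69.4
```

Emit:
play_rows --pt "0 0 0.4 0 0 0 0.05" --pt "0 0 0.4 0 0 0 0.05" --pt "0 0 0.4 0 0 0 0.05" --pt "0 0 0.4 0 0 0 0.05" --pt "0 0 0 0 0 0 0.05"

```text
time_s: 22.32
tcp_pos: [0.5076, -0.0438, 0.1132]
tcp_rot: [-179.8, 0.1, 127.2]
contact_force: [0.4, -0.3, -1.1]
gripper_width: 0.149
grasp_force: 69.3
```

Emit:
play_rows --pt "0 0 0.15 0 0 0 0.05" --pt "0 0 0.15 0 0 0 0.05" --pt "0 0 0.1 0 0 0 0.05" --pt "0 0 0.1 0 0 0 0.05" --pt "0 0 0 0 0 0 0.05"

```text
time_s: 22.73
tcp_pos: [0.5077, -0.0438, 0.1084]
tcp_rot: [-179.8, 0.1, 127.2]
contact_force: [-0.2, 0.0, -2.2]
gripper_width: 0.147
grasp_force: 69.3
```

Emit:
play_rows --pt "0 0 0.1 0 0 0 0.05" --pt "0 0 0.1 0 0 0 0.05" --pt "0 0 0 0 0 0 0.05" --pt "0 0 0 0 0 0 0.05" --pt "0 0 0 0 0 0 0.05"

```text
time_s: 23.15
tcp_pos: [0.5079, -0.0438, 0.1068]
tcp_rot: [-179.9, 0.2, 127.2]
contact_force: [0.1, -0.4, 3.3]
gripper_width: 0.148
grasp_force: 70.0
```

Emit:
play_rows --pt "0 0 0.05 0 0 -4 0.05" --pt "0 0 0 0 0 -4 0.05" --pt "0 0 0 0 0 -4 0.05" --pt "0 0 0 0 0 0 0.05" --pt "0 0 0 0 0 0 0.05"

```text
time_s: 23.57
tcp_pos: [0.5075, -0.0438, 0.1058]
tcp_rot: [-179.8, 0.1, 139.1]
contact_force: [0.6, 0.8, -2.2]
gripper_width: 0.146
grasp_force: 69.4
```

```bash
python3 -c "
from plan import *
st()"
```

```text
t 23.57 p [ 0.5075 -0.0438  0.1058] r [-1.7981e+02  7.0000e-02  1.3909e+02] F [ 0.6  0.8 -2.2] T [-0.01  0.06  0.06] w 0.146 gf 69 q [ 10.  43. -17. 115.  29.  25.  20.]
```

Contact is lost after 12° back, so the nut slipped off an edge or a stop. Now I feel for the next floor.

Emit:
play_rows --pt "0 0 0.15 0 0 0 0.05" --pt "0 0 0.15 0 0 0 0.05" --pt "0 0 0.1 0 0 0 0.05" --pt "0 0 0.1 0 0 0 0.05" --pt "0 0 0 0 0 0 0.05"

```text
time_s: 23.98
tcp_pos: [0.5075, -0.0438, 0.1007]
tcp_rot: [-179.8, 0.1, 139.2]
contact_force: [0.9, -0.1, -1.5]
gripper_width: 0.146
grasp_force: 69.4
```

Emit:
play_rows --pt "0 0 0.1 0 0 0 0.05" --pt "0 0 0.1 0 0 0 0.05" --pt "0 0 0.1 0 0 0 0.05" --pt "0 0 0 0 0 0 0.05" --pt "0 0 0 0 0 0 0.05"

```text
time_s: 24.4
tcp_pos: [0.5079, -0.0437, 0.0994]
tcp_rot: [-179.8, 0.2, 139.2]
contact_force: [-2.2, 0.5, 14.5]
gripper_width: 0.148
grasp_force: 71.6
```

Emit:
play_rows --pt "0 0 -0.04 0 0 0 0.05" --pt "0 0 -0.03 0 0 -4 0.05" --pt "0 0 -0.03 0 0 -4 0.05" --pt "0 0 -0.03 0 0 -4 0.05" --pt "0 0 0 0 0 0 0.05"

```text
time_s: 24.82
tcp_pos: [0.5078, -0.0443, 0.1005]
tcp_rot: [-179.8, 0.1, 151.3]
contact_force: [-2.8, -1.0, 11.4]
gripper_width: 0.149
grasp_force: 71.3
```

```bash
python3 -c "
from plan import *
st()"
```

```text
t 24.82 p [ 0.5078 -0.0443  0.1005] r [-1.7978e+02  1.3000e-01  1.5134e+02] F [-2.8 -1.  11.4] T [-0.28  0.59  0.08] w 0.149 gf 71 q [ 12.  44. -20. 116.  33.  26.  28.]
```

It rose 1.1 mm over 12°, so it is riding on a thread (it had slipped off a stop). I keep turning back.

Emit:
play_rows --pt "0 0 -0.055 0 0 -6 0.05" --pt "0 0 -0.055 0 0 -6 0.05" --pt "0 0 -0.055 0 0 -6 0.05" --pt "0 0 -0.055 0 0 -6 0.05" --pt "0 0 0 0 0 0 0.05"

```text
time_s: 25.23
tcp_pos: [0.5082, -0.0445, 0.1028]
tcp_rot: [-179.7, 0.1, 175.4]
contact_force: [-1.9, -1.3, 12.4]
gripper_width: 0.147
grasp_force: 71.3
```

Emit:
play_rows --pt "0 0 -0.055 0 0 -6 0.05" --pt "0 0 -0.055 0 0 -6 0.05" --pt "0 0 -0.055 0 0 -6 0.05" --pt "0 0 0 0 0 0 0.05" --pt "0 0 0 0 0 0 0.05"

```text
time_s: 25.65
tcp_pos: [0.5083, -0.0436, 0.1039]
tcp_rot: [-179.8, 0.0, -166.9]
contact_force: [-0.2, 1.0, 7.3]
gripper_width: 0.145
grasp_force: 70.5
```

```bash
python3 -c "
from plan import *
st()"
```

```text
t 25.65 p [ 0.5083 -0.0436  0.1039] r [-1.7982e+02  1.0000e-02 -1.6688e+02] F [-0.2  1.   7.3] T [0.05 0.21 0.03] w 0.145 gf 70 q [ 19.  46. -32. 115.  45.  32.  58.]
```

Emit:
play_rows --pt "0 0 -0.04 0 0 -5 0.05" --pt "0 0 -0.04 0 0 -5 0.05" --pt "0 0 0 0 0 0 0.05" --pt "0 0 0 0 0 0 0.05" --pt "0 0 0 0 0 0 0.05"

```text
time_s: 26.07
tcp_pos: [0.5076, -0.0441, 0.1038]
tcp_rot: [-179.8, -0.1, -157.0]
contact_force: [0.4, -1.1, -2.1]
gripper_width: 0.146
grasp_force: 69.3
```

Emit:
play_rows --pt "0 0 -0.03 0 0 -5 0.05" --pt "0 0 -0.03 0 0 -5 0.05" --pt "0 0 0 0 0 0 0.05" --pt "0 0 0 0 0 0 0.05" --pt "0 0 0 0 0 0 0.05"

```text
time_s: 26.48
tcp_pos: [0.5076, -0.0438, 0.1045]
tcp_rot: [-179.9, -0.2, -147.0]
contact_force: [0.4, -0.2, -1.1]
gripper_width: 0.151
grasp_force: 69.3
```

Contact is lost again, so the pins are past the thread starts. Now I lower into the drop.

Emit:
play_rows --pt "0 0 0.15 0 0 0 0.05" --pt "0 0 0.15 0 0 0 0.05" --pt "0 0 0.15 0 0 0 0.05" --pt "0 0 0.1 0 0 0 0.05" --pt "0 0 0 0 0 0 0.05"

```text
time_s: 26.9
tcp_pos: [0.5075, -0.0439, 0.0988]
tcp_rot: [-179.9, -0.2, -146.8]
contact_force: [0.0, -0.2, -1.4]
gripper_width: 0.149
grasp_force: 69.3
```

Emit:
play_rows --pt "0 0 0.1 0 0 0 0.05" --pt "0 0 0.1 0 0 0 0.05" --pt "0 0 0.05 0 0 0 0.05" --pt "0 0 0 0 0 0 0.05" --pt "0 0 0 0 0 0 0.05"

```text
time_s: 27.32
tcp_pos: [0.5077, -0.0439, 0.0965]
tcp_rot: [-179.9, -0.1, -146.8]
contact_force: [-0.3, 0.6, -1.8]
gripper_width: 0.153
grasp_force: 69.3
```

```bash
python3 -c "
from plan import *
st()"
```

```text
t 27.32 p [ 0.5077 -0.0439  0.0965] r [-1.7986e+02 -1.5000e-01 -1.4679e+02] F [-0.3  0.6 -1.8] T [ 0.03 -0.02 -0.02] w 0.153 gf 69 q [ 21.  48. -36. 115.  51.  34.  73.]
```

Emit:
play_rows --pt "0 0 0.1 0 0 0 0.05" --pt "0 0 0.1 0 0 0 0.05" --pt "0 0 0 0 0 0 0.05" --pt "0 0 0 0 0 0 0.05" --pt "0 0 0 0 0 0 0.05"

```text
time_s: 27.73
tcp_pos: [0.5079, -0.0437, 0.0955]
tcp_rot: [-179.8, -0.1, -146.8]
contact_force: [-1.4, -0.3, 7.6]
gripper_width: 0.151
grasp_force: 70.8
```

Down at +11 mm, so it is in the thread start. Now forward (clockwise).

Emit:
play_rows --pt "0 0 0.03 0 0 6 0.05" --pt "0 0 0.055 0 0 6 0.05" --pt "0 0 0.055 0 0 6 0.05" --pt "0 0 0.055 0 0 6 0.05" --pt "0 0 0 0 0 0 0.05"

```text
time_s: 28.15
tcp_pos: [0.5083, -0.044, 0.0933]
tcp_rot: [-179.7, 0.0, -170.9]
contact_force: [0.0, -1.0, 6.5]
gripper_width: 0.154
grasp_force: 70.3
```

```bash
python3 -c "
from plan import *
st()"
```

```text
t 28.15 p [ 0.5083 -0.044   0.0933] r [-179.73    0.   -170.94] F [ 0.  -1.   6.5] T [-0.26  0.07 -0.06] w 0.154 gf 70 q [ 17.  46. -29. 115.  46.  30.  54.]
```

Emit:
play_rows --pt "0 0 0.055 0 0 6 0.05" --pt "0 0 0.055 0 0 6 0.05" --pt "0 0 0.055 0 0 6 0.05" --pt "0 0 0.055 0 0 6 0.05" --pt "0 0 0.055 0 0 6 0.05"

```text
time_s: 28.57
tcp_pos: [0.5088, -0.0446, 0.0907]
tcp_rot: [-179.8, 0.2, 159.1]
contact_force: [0.3, -2.7, 6.5]
gripper_width: 0.145
grasp_force: 70.3
```

Emit:
play_rows --pt "0 0 0.055 0 0 6 0.05" --pt "0 0 0.055 0 0 6 0.05" --pt "0 0 0.055 0 0 6 0.05" --pt "0 0 0.055 0 0 6 0.05" --pt "0 0 0 0 0 0 0.05"

```text
time_s: 28.98
tcp_pos: [0.5083, -0.0438, 0.0882]
tcp_rot: [-179.9, 0.2, 135.1]
contact_force: [-0.6, 0.3, 5.5]
gripper_width: 0.149
grasp_force: 70.3
```

```bash
python3 -c "
from plan import *
st()"
```

```text
t 28.98 p [ 0.5083 -0.0438  0.0882] r [-1.7987e+02  1.7000e-01  1.3514e+02] F [-0.6  0.3  5.5] T [-0.02  0.13 -0.18] w 0.149 gf 70 q [  9.  45. -15. 116.  29.  23.  16.]
```

Emit:
play_rows --pt "0 0 0.055 0 0 6 0.05" --pt "0 0 0.055 0 0 6 0.05" --pt "0 0 0.055 0 0 6 0.05" --pt "0 0 0.055 0 0 6 0.05" --pt "0 0 0 0 0 0 0.05"

```text
time_s: 29.4
tcp_pos: [0.5083, -0.0443, 0.086]
tcp_rot: [-179.9, 0.2, 111.1]
contact_force: [-1.0, -0.3, 7.0]
gripper_width: 0.151
grasp_force: 70.4
```

```bash
python3 -c "
from plan import *
st()"
```

```text
t 29.40 p [ 0.5083 -0.0443  0.086 ] r [-179.94    0.24  111.14] F [-1.  -0.3  7. ] T [-0.19  0.09 -0.05] w 0.151 gf 70 q [  5.  45.  -9. 116.  20.  20.   1.]
```

Emit:
play_rows --pt "0 0 0.045 0 0 5 0.05" --pt "0 0 0.045 0 0 5 0.05" --pt "0 0 0.045 0 0 5 0.05" --pt "0 0 0 0 0 0 0.05" --pt "0 0 0 0 0 0 0.05"

```text
time_s: 29.82
tcp_pos: [0.5083, -0.0442, 0.0847]
tcp_rot: [-180.0, 0.2, 96.4]
contact_force: [0.2, -2.4, 6.1]
gripper_width: 0.149
grasp_force: 70.5
```

```bash
python3 -c "
from plan import *
st()"
```

```text
t 29.82 p [ 0.5083 -0.0442  0.0847] r [-180.      0.23   96.37] F [ 0.2 -2.4  6.1] T [-0.44  0.09 -0.09] w 0.149 gf 70 q [  3.  45.  -6. 116.  14.  19.  -8.]
```

Emit:
play_rows --pt "0 0 0.045 0 0 5 0.05" --pt "0 0 0.045 0 0 5 0.05" --pt "0 0 0 0 0 0 0.05" --pt "0 0 0 0 0 0 0.05" --pt "0 0 0 0 0 0 0.05"

```text
time_s: 30.23
tcp_pos: [0.5083, -0.0444, 0.084]
tcp_rot: [180.0, 0.2, 86.4]
contact_force: [-0.7, -1.5, 8.6]
gripper_width: 0.15
grasp_force: 70.7
```

```bash
python3 -c "
from plan import *
st()"
```

```text
t 30.23 p [ 0.5083 -0.0444  0.084 ] r [179.95   0.22  86.38] F [-0.7 -1.5  8.6] T [-0.33  0.14 -0.05] w 0.150 gf 71 q [  2.  45.  -4. 116.   9.  19. -13.]
```

Emit:
play_rows --pt "0 0 0.03 0 0 5 0.05" --pt "0 0 0.03 0 0 5 0.05" --pt "0 0 0 0 0 0 0.05" --pt "0 0 0 0 0 0 0.05" --pt "0 0 0 0 0 0 0.05"

```text
time_s: 30.65
tcp_pos: [0.5077, -0.0442, 0.0838]
tcp_rot: [180.0, 0.2, 76.4]
contact_force: [-2.8, -2.2, 15.3]
gripper_width: 0.15
grasp_force: 71.7
```

```bash
python3 -c "
from plan import *
st()"
```

```text
t 30.65 p [ 0.5077 -0.0442  0.0838] r [179.96   0.21  76.38] F [-2.8 -2.2 15.3] T [-0.06  0.64 -0.06] w 0.150 gf 72 q [  1.  45.  -2. 117.   5.  19. -19.]
```

Emit:
play_rows --pt "0 0 0 0 0 5 0.05" --pt "0 0 0 0 0 5 0.05" --pt "0 0 0 0 0 5 0.05" --pt "0 0 0 0 0 0 0.05" --pt "0 0 0 0 0 0 0.05"

```text
time_s: 31.07
tcp_pos: [0.5078, -0.044, 0.0838]
tcp_rot: [179.9, 0.2, 61.4]
contact_force: [-1.8, -1.3, 15.3]
gripper_width: 0.149
grasp_force: 71.7
```

```bash
python3 -c "
from plan import *
st()"
```

```text
t 31.07 p [ 0.5078 -0.044   0.0838] r [1.7991e+02 1.7000e-01 6.1360e+01] F [-1.8 -1.3 15.3] T [ 0.15  0.53 -0.13] w 0.149 gf 72 q [ -1.  45.   1. 117.  -1.  18. -27.]
```

Emit:
play_rows --pt "0 0 0 0 0 5 0.05" --pt "0 0 0 0 0 5 0.05" --pt "0 0 0 0 0 5 0.05" --pt "0 0 0 0 0 0 0.05" --pt "0 0 0 0 0 0 0.05"

```text
time_s: 31.48
tcp_pos: [0.508, -0.0444, 0.0837]
tcp_rot: [179.8, 0.2, 46.7]
contact_force: [-1.6, -4.2, 13.5]
gripper_width: 0.149
grasp_force: 75.2
```

```bash
python3 -c "
from plan import *
st()"
```

```text
t 31.48 p [ 0.508  -0.0444  0.0837] r [1.7981e+02 1.7000e-01 4.6720e+01] F [-1.6 -4.2 13.5] T [-0.22  0.34  1.33] w 0.149 gf 75 q [ -3.  45.   4. 117.  -8.  18. -36.]
```

Torque rose to 1.3 N m with the height steady, so the nut is home and tight. Letting go and backing off.

Emit:
play_rows --pt "0 0 -0.1 0 0 -0.5 0.05" --pt "0 0 0 0 0 0 0.3" --pt "0 0 0 0 0 0 0.5" --pt "0 0 0 0 0 0 0.5" --pt "0 0 0 0 0 0 0.5"

```text
time_s: 31.9
tcp_pos: [0.5075, -0.0434, 0.0834]
tcp_rot: [180.0, 0.2, 46.7]
contact_force: [-0.3, -0.5, -0.5]
gripper_width: 0.495
grasp_force: 0.0
```

Emit:
play_rows --pt "0 0 -1 0 0 0 0.5" --pt "0 0 -2 0 0 0 0.5" --pt "0 0 -3 0 0 0 0.5" --pt "0 0 -3.5 0 0 0 0.5" --pt "0 0 -3.5 0 0 0 0.5"

```text
time_s: 32.32
tcp_pos: [0.507, -0.0433, 0.2154]
tcp_rot: [180.0, 0.2, 46.7]
contact_force: [1.8, -0.0, -0.5]
gripper_width: 0.499
grasp_force: 0.0
```

Emit:
play_rows --pt "0 0 -2 0 0 0 0.5" --pt "-1.5 0 -2 0 0 0 0.5" --pt "-1.5 0 0 0 0 0 0.5" --pt "0 0 0 0 0 0 0.5" --pt "0 0 0 0 0 0 0.5"

```text
time_s: 32.73
tcp_pos: [0.4862, -0.0656, 0.2536]
tcp_rot: [179.9, 0.2, 46.6]
contact_force: [-0.2, -0.5, 0.9]
gripper_width: 0.499
grasp_force: 0.0
```

```bash
python3 - <<'E'
from plan import *
st(); cam('wrist','w9'); P,im=cloud('wrist','w9'); cam('top','t9')
m=(np.linalg.norm(P[...,:2]-[.508,-.044],axis=-1)<.03)&(P[...,2]>.04)&(P[...,2]<.14); q=P[m]
print('nut top z',np.percentile(q[:,2],[50,95,99]).round(4),'expect .109'); b=q[q[:,2]>.104]; print(cv2.minAreaRect((b[:,:2]*1000).astype(np.float32)))
c=q[(q[:,2]>.076)&(q[:,2]<.086)]; print('cup top',np.median(c[:,2]).round(4),'expect .081')
t=np.load('pics/t9.npz')['im'][160:290,150:440]
o=np.zeros((600,800,3),np.uint8); o[:270,:360]=cv2.resize(im,(360,270)); k=cv2.resize(t,(725,325),interpolation=3); o[275:,:725]=k
cv2.imwrite('pics/final.png',np.ascontiguousarray(o[:,:,::-1]))
E
```

```text
t 32.73 p [ 0.4862 -0.0656  0.2536] r [179.94   0.21  46.61] F [-0.2 -0.5  0.9] T [0.05 0.   0.03] w 0.499 gf 0 q [ -3.  28.   8. 111.  -5.  41. -35.]
nut top z [0.081  0.1086 0.1093] expect .109
((507.81103515625, -44.39917755126953), (41.46223068237305, 13.86122989654541), 47.10166549682617)
cup top 0.0804 expect .081
```

View pics/final.png

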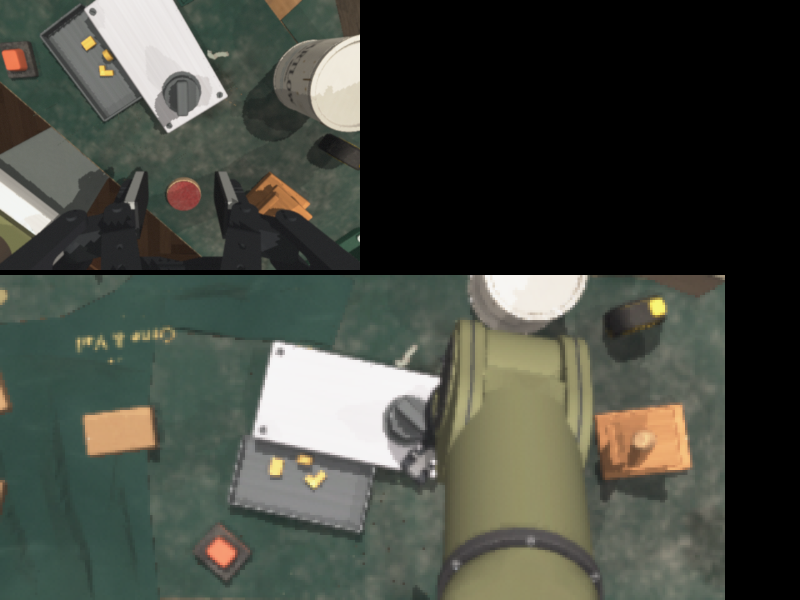

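The final views show all three offcuts in the tray at (276,467), (304,460) and (316,480), the nut upright and home on the stud at (408,420) with its bar top at 109 mm as expected, the block flat at (120,430), and the bystanders in place.

```bash
python3 - <<'E'
from plan import *
P,im=cloud('wrist','w9'); g=cv2.cvtColor(im,cv2.COLOR_RGB2HSV)
k=((g[...,0]>15)&(g[...,0]<35)&(g[...,1]>120)).astype(np.uint8); k[130:]=0;k[:,:100]=0;k[:,200:]=0
n,l,s,c=cv2.connectedComponentsWithStats(k); zs=[]
for i in range(1,n):
    if s[i,4]>20: z=np.nanmax(P[l==i][:,2]); zs.append(z); print(c[i],z.round(4))
if len(zs)==3 and max(zs)<.03: print(finish_job())
E
```

```text
[137.71794872  67.10576923] 0.0128
[167.24736842  85.95789474] 0.0206
[163.53076923 110.86538462] 0.0125
the job is handed in; nothing more can be done
None
```

The job is done and handed in at about 33 s of the 72 s allowed: the three offcuts are in the tray, the cork block lies flat on the bench, and the nut is fully home on its seat and released, with the bystanders where they were.

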